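Hang the rinsed parts basket in the snap hook of the drip stand

TASK

The little basket of rinsed rings is to hang on the drip stand, where it can be blown dry without jumping off. Raise its folded-down wire bail upright while the basket still stands on the board, then hang the basket by the bail in the stand's snap hook, pressing the wire down past the sprung keeper until that has closed again above it, and give it a light upward tug against the keeper to feel that it holds before you let it hang in the hook and let go. Never force the hook and never tip the basket far, and leave the other things on the board where they are.

Things in the scene. Friction and masses are not known exactly. Their poses are not given: they have to be found in the camera images.
- basket: small round basket of perforated stainless sheet with brass-coloured rings lying in it, 60 mm across the rim, 50 mm the bottom, 56 mm tall, 0.2 to 0.45 kg, loose on the board. Origin: centre of its underside; z up. Lugs at +y and -y of the rim carry the wire bail, whose hinge axis runs along y, 48 mm above the origin. Folded, the bail lies out to the -x side, roughly towards the robot.
- bail (a joint): angle of the bail, the basket's handle of 5 mm round wire: 0 = folded down, level, pointing to the basket's -x (a stop); pi/2 = upright; up to 2.8. A stiff hinge (0.018 N m): it stays where it is left.
- bail_side (a point): middle of the bail's straight part, in its plane of symmetry, 61 mm from the hinge axis. From 50 to 72 mm off the axis the two side wires run parallel, 24 mm either side (along the basket's y) of this point: 53 mm over their outsides. Nearer the axis they widen, to 33.5 mm either side; farther out they arch over to the crown. Its -x points out along the arms to the crown, y along the hinge axis.
- bail_top (a point): crown of the bail: centre of the 5 mm wire at the middle of its shallow-peaked arch, 86 mm from the hinge axis (16 mm to either side the wire lies 4.5 mm lower). This goes into the hook.
- stand: drip stand, fixed on the board: steel drip tray 104 mm square, rim 10 mm high, origin at the centre of its underside; 12 mm post 80 mm behind (+x), 191 mm tall, with a grey clamp and black thumb screw near its top. From the clamp a 6 mm rod runs forward (-x), 179 mm above the board, dips into a hook over the tray's centre and turns up to a tip at the front. Nothing is above the hook. z up.
- hook_seat (a point): where the wire's centre lies at rest in the hook's round bottom, 165 mm above the board over the tray's centre; axes as the stand. In mm from here (x, z): inner face of the upturned tip (-8, 3), (-9.5, 11), (-11, 19), (-13.5, 26); the tip's round end reaches (-16.5, 30). Behind, the rod's top is at z = 17 from x = 20 on; two cheeks at x = 12 to 23, 12 mm wide in all, reach z = 28.
- keeper: brass flap, 7.5 mm wide, 2.4 thick, 27 long, that shuts the hook's mouth. Origin: its pin, 17 mm behind (+x) and 24 mm above the hook seat, axis along y. Shut, it slopes forward and down to the tip. A spring holds it up against a stop: it opens only downward, up to 43 degrees. Pressing the wire past it takes 3 to 8 N; then it snaps up over the wire. The slim hook would bend at 18 N, either way.
- keeper_end (a point): free end of the keeper; shut: 9.5 mm in front (-x) of and 17 mm above the hook seat; lower while pressed open. The wire gets past it only close behind the hook's tip, wire centre 1 to 7 mm in front (-x) of the seat; pressed farther back, the keeper jams. Once the wire is in, it can rise about 10 to 16 mm from the seat before it meets the shut keeper's underside.
- bench_pin: wooden bench pin, fixed, that juts from the bench's front edge towards the robot between the two places where basket and stand can be. Origin: underside of its front end; it reaches 155 mm back (+x), 42 mm to either side, and its top is 22 mm above the origin, 110 mm above the board: carry the basket over it or round its front.
- oil_jar: open glass jar of yellow oil, 37 mm across, 48 mm tall, loose; origin at the centre of its underside
- pliers_green: hand pliers with green grips lying flat, 140x47x11 mm, loose; origin under its middle, length along x
- tweezers_board: steel tweezers lying flat, 130x15x8 mm, loose; origin under its middle, length along x
- blue_cap: light blue cap used as a dish, open side up, 37 mm across, 22 mm tall, loose; origin at the centre of its underside
- reel: wooden reel of pale thread, 34 mm across, 54 mm tall, loose; origin at the centre of its underside

How it is judged:
By the outcome, as a careful person would: the job done as asked, in the order asked, and still so for the second after the job is handed in, with the robot touching nothing.
It also fails if it takes over 72 s, if anything falls off the work surface, if the arm or the gripper's body presses on something with over 40 N, if the wrist force passes 120 N, or if a joint passes its speed limit or range.

ROBOT

A 7-joint arm with a two-finger parallel gripper is mounted at the origin on a cart in front of the work surface, level with it; the furniture and walls round the work are solid. World frame = base frame: x ahead of the robot, y to its left, z up, the work surface at z = 0. Lengths are in m, angles in rad, forces in N, time in s.
With the tool pointing down it reaches from about 0.425 to 0.875 m from the base axis. Payload 9.9 kg.
Tool frame: the origin (TCP) lies at the very end of the fingers, on their centre line; the grasp point (between the pads) lies 19 mm behind it; x points along the fingers, y is the direction in which the jaws open and shut, and the axes are right-handed (so a half turn about x gives the same grasp; the last joint's range is limited). The gripper opens to 85 mm and grips with 20 to 120 N. Pads are 22 mm wide; open, the fingers measure 114 mm over their backs; the gripper's body (76 mm by 85 mm) begins 54 mm behind the grasp point. The pads swing forward as they close: fully open they stand 13 mm farther back than shut.
Start: joints at [-1.424, 0.576, 0.025, 1.437, -0.015, 1.129, -0.057], TCP at [0.154, 0.657, 0.231] pointing down, gripper open.
Joint ranges: [-2.76, 2.76], [-0.34, 2.15], [-1.52, 1.57], [0.19, 2.46], [-1.09, 4.23], [0.17, 1.99], [-2.82, 2.82]. Speed limits (rad/s): [2.22, 2.22, 3.01, 3.01, 3.14, 3.14, 3.14].

INTERFACE

Orientations are given as a rotation vector (axis times angle).
In Python, from bench import arm, optics, workorder gives the robot as it stands.
- The arm moves only by the tool arm_command, never from a script. Its argument "deltas" is a list of rows, each a list of 7 numbers: the opening, from 0 (shut) to 1 (fully open), then the shift along the tool's x, y, z in cm, then the turn, a rotation vector about the tool's x, y, z in rad. In form: [[gripper, dx, dy, dz, wx, wy, wz], ...]. A call has exactly 5 rows; each row shifts and turns the commanded pose from where the row before left it, along the tool's axes as they then stand; what a row does not reach is not made up. A row lasts 1/10 s, in which the tool goes at most 50 mm and 8.59 degrees, less where a joint would pass 70% of its speed; a pose out of reach is approached as far as the arm can. A call with a gripper value outside its range is refused whole. The fingers move at their own pace and stop on an object; the grip force is fixed at half the most. Time passes only in rows, so rows that do not move let the fingers close, or fill a call up. It gives the time, the measured TCP pose, the force and the opening at its end, in the units of the state.
- arm.observe(): the state, without advancing time (a new reading comes with each control period).
- optics.grab_frame(name): name is "scene" or "top"; returns (picture, depth): 400x640x3 uint8, red, green, blue; 400x640 float32, m along the optical axis (not along the pixel's ray), 0 where there is no reading.
- optics.camera_params(name): a dict with "mtx" (3x3 intrinsics, pixels), "camera_from_world" (4x4, takes a point from world to camera coordinates). Camera axes: x right, y up, looking along -z (the intrinsics and any distortion apply to the point x, -y, -z); pixel columns grow to the right and rows downward; lengths in m; the calibration is good to about 2 mm. A picture is of the moment at which its call begins. camera_params takes no time and is no camera call.
- workorder.finish_job(): hands the job in, once; it reports no verdict.
The state is a dict: "clock": time; "joint_pos": joint angles; "joint_velocities": joint speeds; "joint_efforts": joint torques, N m; "tcp_pos": TCP position; "ee_rot": TCP orientation; "force": force on the tool from outside, world axes, zero at the start; "moment": the same for the moment, N m; "grip_width": opening from 0.0 (shut) to 1.0 (fully open).
Only numpy, scipy, OpenCV 4.12 (cv2) and the standard library are available. Lean on these libraries where they do the work, as an engineer would, in place of code of your own. Each camera call takes 0.05 s, during which the arm holds its last target.

## Working session

There is one attempt and no reset: what is moved stays moved. The work goes in short steps, Python scripts to look and compute and a tool call to move; the robot and the scene stay as the last step left them, time stands still between calls to the robot, and variables do not carry over. Pictures are saved under pics/ and viewed, and the job is handed in when it is done.

Besides the shell and the picture viewer there is one more tool, called in YAML: its name, and indented under it one key for each argument. arm_command: Moves the arm, as the interface text tells. Its arguments: {"type":"object","properties":{"deltas":{"type":"array"}},"required":["deltas"]}

```bash
ls -la; mkdir -p pics; cat > h.py <<'E'
import numpy as np, cv2
from bench import arm, optics, workorder
from scipy.spatial.transform import Rotation as R
def grab(n,save=None):
    p,d=optics.grab_frame(n)
    if save: cv2.imwrite('pics/'+save,p[:,:,::-1])
    return p,d
def world(n,d,us,vs,z=None):
    c=optics.camera_params(n);K=np.array(c['mtx']);T=np.linalg.inv(np.array(c['camera_from_world']))
    us=np.asarray(us,float);vs=np.asarray(vs,float)
    dd=d[vs.astype(int),us.astype(int)] if d is not None else None
    x=(us-K[0,2])/K[0,0];y=(vs-K[1,2])/K[1,1]
    if z is None:
        P=np.stack([x*dd,-y*dd,-dd,np.ones_like(dd)],-1)
        return (P@T.T)[...,:3]
    D=np.stack([x,-y,-np.ones_like(x)],-1)@T[:3,:3].T
    t=(z-T[2,3])/D[...,2]
    return T[:3,3]+t[...,None]*D
def cloud(n,d):
    vv,uu=np.mgrid[0:400,0:640]
    return world(n,d,uu,vv)
def proj(n,P):
    c=optics.camera_params(n);K=np.array(c['mtx']);T=np.array(c['camera_from_world'])
    P=np.atleast_2d(P);q=P@T[:3,:3].T+T[:3,3]
    q=q*[1,-1,-1]
    return np.stack([K[0,0]*q[:,0]/q[:,2]+K[0,2],K[1,1]*q[:,1]/q[:,2]+K[1,2]],-1)
E
python3 - <<'E'
from h import *
np.set_printoptions(precision=4,suppress=True)
print(arm.observe())
for n in('scene','top'):
    p,d=grab(n,n+'0.png'); np.savez(n+'0.npz',p=p,d=d); print(optics.camera_params(n))
E
```

```text
total 12
drwxr-xr-x  3 agent agent 4096 Dec  6 09:29 .
drwxr-xr-x 23 root  root  4096 Dec  6 09:28 ..
drwxr-xr-x  2 agent agent 4096 Dec  6 09:29 pics
{'clock': 0.0, 'joint_pos': array([-1.4238,  0.5765,  0.0248,  1.4379, -0.015 ,  1.129 , -0.0565]), 'joint_velocities': array([ 0.0014, -0.0005,  0.0018,  0.0011, -0.0013, -0.0002, -0.0002]), 'joint_efforts': array([  0.0002, -76.5742,   2.2499, -28.5996,   0.0152,   0.0123,
        -0.    ]), 'tcp_pos': array([0.1543, 0.6567, 0.2304]), 'ee_rot': array([ 0.1799,  1.5633, -0.1825]), 'force': array([-0.2566,  0.1939,  0.5905]), 'moment': array([-0.0005,  0.0351, -0.011 ]), 'grip_width': 0.9987506729236456}
{'mtx': array([[393.3783,   0.    , 320.0593],
       [  0.    , 393.3783, 192.2291],
       [  0.    ,   0.    ,   1.    ]]), 'camera_from_world': array([[-0.7146, -0.6995, -0.008 ,  0.3255],
       [ 0.3624, -0.3799,  0.8511, -0.2858],
       [-0.5984,  0.6053,  0.5249, -0.5943],
       [ 0.    ,  0.    ,  0.    ,  1.    ]])}
{'mtx': array([[481.5238,   0.    , 318.7469],
       [  0.    , 481.5238, 199.328 ],
       [  0.    ,   0.    ,   1.    ]]), 'camera_from_world': array([[ 0.0113, -0.9997, -0.0222, -0.0065],
       [ 0.992 ,  0.0084,  0.1259, -0.5208],
       [-0.1257, -0.0234,  0.9918, -1.1068],
       [ 0.    ,  0.    ,  0.    ,  1.    ]])}
```

View pics/scene0.png

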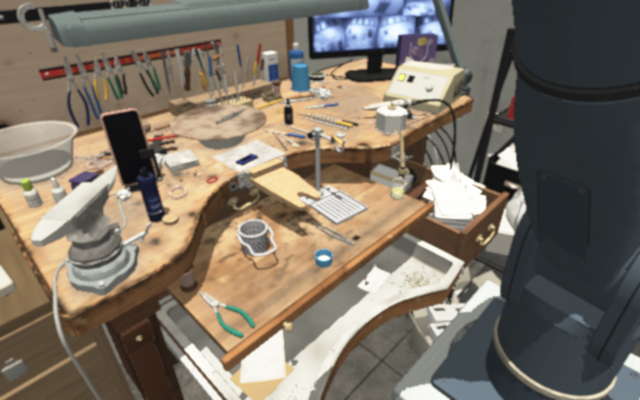

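View pics/top0.png

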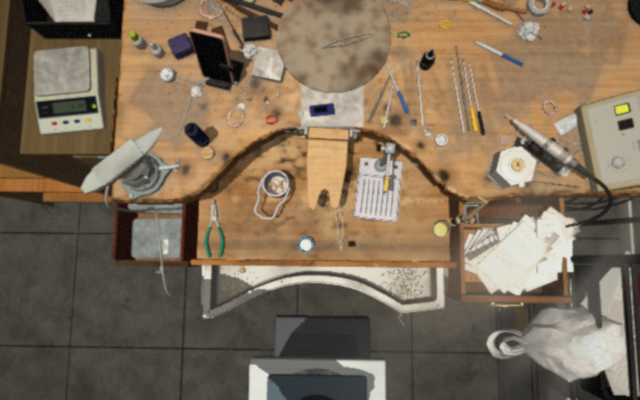

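```bash
python3 - <<'E'
from h import *
np.set_printoptions(precision=4,suppress=True)
for n in('scene','top'):
    T=np.linalg.inv(optics.camera_params(n)['camera_from_world']); print(n,T[:3,3])
    print(proj(n,[[.154,.657,.23],[0,0,0],[0,0,.3]]))
    f=np.load(n+'0.npz');p,d=f['p'],f['d']
    C=cloud(n,d); print((d>0).mean())
    x0,x1,y0,y1=(190,460,140,270) if n=='top' else (180,440,120,370)
    if n=='top':
        pts=dict(basket=(275,180),bail=(262,212),board=(240,220),stand=(390,150),tray=(375,195),pin=(325,170),capc=(305,243),jar=(441,228),pl=(214,230),tw=(340,230))
    else: pts=dict(basket=(257,235),bail=(275,265),board=(230,290),clamp=(317,135),tray=(340,205),pin=(285,185),capc=(323,260),jar=(397,190),tw=(335,230),arm=(560,200))
    for k,(u,v) in pts.items(): print(k,C[v,u])
    s=4
    cv2.imwrite('pics/%s0z.png'%n,cv2.resize(p[y0:y1,x0:x1],None,fx=3,fy=3 if n=='top' else 2.3,interpolation=cv2.INTER_CUBIC)[:,:,::-1])
E
```

```text
scene [-0.0194  0.4788  0.5578]
[[-255.7101  856.7643]
 [ 535.5272  381.4282]
 [ 611.0529  219.6975]]
0.995984375
basket [0.5296 0.1105 0.0555]
bail [0.482  0.1068 0.0006]
board [ 0.4909  0.2125 -0.0001]
clamp [ 0.6025 -0.1417  0.178 ]
tray [ 0.5301 -0.1486  0.0058]
pin [ 0.5769 -0.0116  0.1043]
capc [0.4048 0.043  0.0209]
jar [ 0.4441 -0.2701  0.0329]
tw [ 0.473  -0.0677  0.0006]
arm [0.0308 0.1474 0.381 ]
top [ 0.3776 -0.028   1.1632]
[[-32.6716 375.1714]
 [315.9304 425.9079]
 [310.934  486.7412]]
0.99581640625
basket [0.5714 0.107  0.0029]
bail [ 0.4928  0.1374 -0.001 ]
board [ 0.4729  0.1908 -0.0024]
stand [ 0.6042 -0.1504  0.1914]
tray [ 0.5364 -0.137   0.0031]
pin [ 0.5784 -0.0162  0.1019]
capc [0.4185 0.0311 0.0061]
jar [ 0.4568 -0.2913  0.0174]
pl [ 0.4479  0.2535 -0.0023]
tw [ 0.451  -0.0528 -0.0021]
```

View pics/top0z.png

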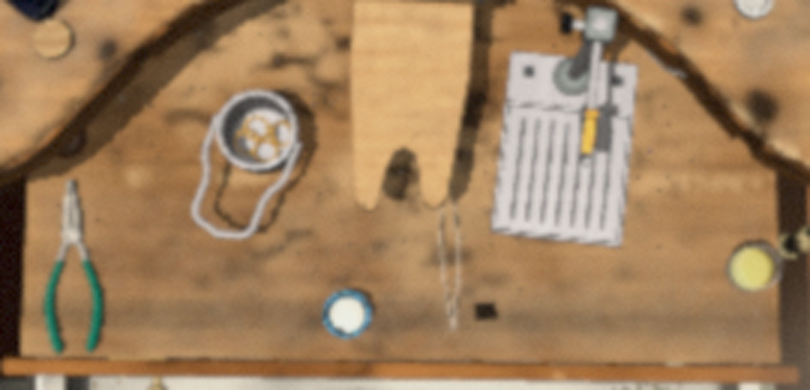

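View pics/scene0z.png

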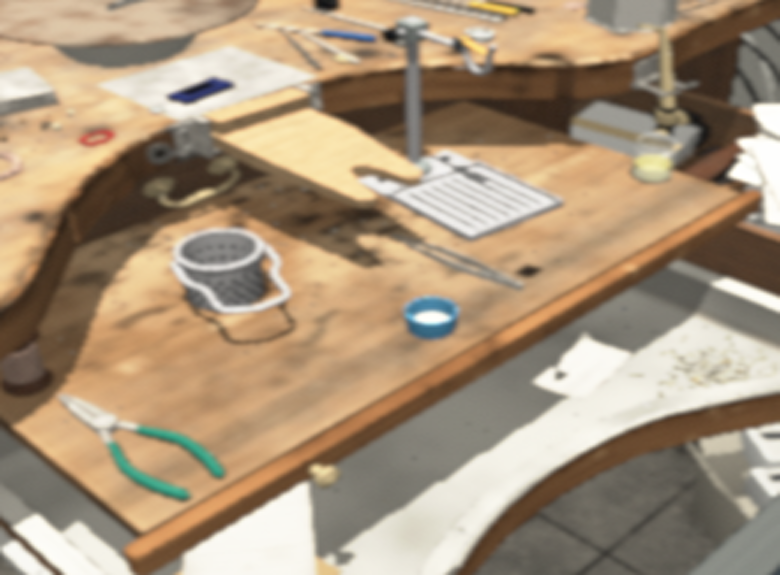

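```bash
python3 - <<'E'
from h import *
np.set_printoptions(precision=4,suppress=True)
print(R.from_rotvec(arm.observe()['ee_rot']).as_matrix())
for n in('top','scene'):
    f=np.load(n+'0.npz');p,d=f['p'],f['d'];C=cloud(n,d)
    X,Y,Z=C[...,0],C[...,1],C[...,2]
    m=(abs(X-.55)<.12)&(abs(Y-.11)<.1)&(Z>.035)&(Z<.065)
    P=C[m]; print(n,m.sum(),'basket z pct',np.percentile(P[:,2],[5,50,95]))
    u=np.argwhere(m)
    img=np.zeros((400,640),np.uint8);img[m]=255
    cv2.imwrite(f'pics/{n}_m.png',cv2.resize(img[130:290,180:440],None,fx=3,fy=3))
    np.save(n+'_bp.npy',P)
    xs=P[:,0];ys=P[:,1]
    H=np.histogram2d(xs,ys,bins=[np.arange(.43,.64,.006),np.arange(.04,.21,.006)])[0].astype(int)
    for r,x in zip(H[::-1,::-1],np.arange(.43,.64,.006)[:-1][::-1]): print('%.3f '%x+''.join('%3d'%v if v else '  .' for v in r))
    m=(abs(X-.56)<.14)&(abs(Y+.14)<.06)&(Z>.15)&(Z<.21)
    P=C[m]
    for q in P[np.argsort(P[:,0])][::max(1,len(P)//40)]: print(q,end=' ')
    print(len(P))
E
```

```text
[[-0.0002  0.2287  0.9735]
 [-0.0015  0.9735 -0.2287]
 [-1.     -0.0015  0.0001]]
top 389 basket z pct [0.0407 0.0511 0.0574]
0.628   .  .  .  .  .  .  .  .  .  .  .  .  .  .  .  .  .  .  .  .  .  .  .  .  .  .  .  .
0.622   .  .  .  .  .  .  .  .  .  .  .  .  .  .  .  .  .  .  .  .  .  .  .  .  .  .  .  .
0.616   .  .  .  .  .  .  .  .  .  .  .  .  .  .  .  .  .  .  .  .  .  .  .  .  .  .  .  .
0.610   .  .  .  .  .  .  .  .  .  .  .  .  .  .  .  .  .  .  .  .  .  .  .  .  .  .  .  .
0.604   .  .  .  .  .  .  .  .  .  .  .  .  .  .  .  .  .  .  .  .  .  .  .  .  .  .  .  .
0.598   .  .  .  .  .  .  .  .  .  .  .  .  .  .  .  .  .  .  .  .  .  .  .  .  .  .  .  .
0.592   .  .  .  .  .  .  .  .  .  .  .  .  .  .  .  .  .  .  .  .  .  .  .  .  .  .  .  .
0.586   .  .  .  .  .  .  .  .  .  .  .  .  .  .  .  .  .  2  1  .  .  .  .  .  .  .  .  .
0.580   .  .  .  .  .  .  .  .  .  .  .  .  .  .  .  5 10  7  9  6  2  .  .  .  .  .  .  .
0.574   .  .  .  .  .  .  .  .  .  .  .  .  .  1  9  6  .  .  .  1  6  3  .  .  .  .  .  .
0.568   .  .  .  .  .  .  .  .  .  .  .  .  2  8  3  .  .  .  . 
[... 6959 characters left out ...]
659 -0.1414  0.1813] [ 0.575  -0.1442  0.1777] [ 0.583  -0.1457  0.1773] [ 0.5922 -0.1484  0.1815] [ 0.598  -0.1543  0.1857] [ 0.5984 -0.1477  0.1747] [ 0.5992 -0.1522  0.186 ] [ 0.5998 -0.139   0.1822] [ 0.6001 -0.1391  0.1743] [ 0.6015 -0.158   0.1887] [ 0.6025 -0.1417  0.178 ] [ 0.603  -0.1386  0.1762] [ 0.6038 -0.1394  0.1731] [ 0.6048 -0.1475  0.1884] [ 0.6051 -0.1509  0.1558] [ 0.6062 -0.152   0.1578] [ 0.607  -0.1394  0.1799] [ 0.6076 -0.1466  0.1644] [ 0.608  -0.1235  0.1795] [ 0.6086 -0.1439  0.157 ] [ 0.6093 -0.1446  0.1538] [ 0.6105 -0.1295  0.1871] [ 0.6113 -0.1403  0.1836] [ 0.6126 -0.1215  0.1865] [ 0.6144 -0.1573  0.1905] [ 0.6164 -0.1248  0.174 ] [ 0.6208 -0.1258  0.1775] 317
```

```bash
cat > fit.py <<'E'
from h import *
from scipy.optimize import least_squares
from scipy.spatial import cKDTree
np.set_printoptions(precision=4,suppress=True)
def seg(pts,n=40):
    pts=np.array(pts,float);return np.concatenate([np.linspace(a,b,n) for a,b in zip(pts[:-1],pts[1:])])
bail=seg([(0,-.0335),(-.012,-.0335),(-.05,-.024),(-.072,-.024),(-.0815,-.016),(-.086,0),(-.0815,.016),(-.072,.024),(-.05,.024),(-.012,.0335),(0,.0335)])
t=np.linspace(0,2*np.pi,200)
rim=np.stack([.0295*np.cos(t),.0295*np.sin(t)],-1)
model=np.r_[bail,rim]; tree=cKDTree(model)
def fitb(P,x0):
    def f(q):
        c,s=np.cos(q[2]),np.sin(q[2]); L=(P[:,:2]-q[:2])@np.array([[c,-s],[s,c]])
        return np.minimum(tree.query(L)[0],.012)
    return least_squares(f,x0,loss='soft_l1',f_scale=.003,diff_step=1e-4)
# stand profile: cylinder centre line, radius .003
prof=seg([(-.0145,.028),(-.0135,.019),(-.0122,.0115),(-.0108,.0035),(-.009,-.002),(-.005,-.0048),(0,-.0055),(.005,-.0048),(.010,-.001),(.0135,.006),(.016,.011),(.02,.014),(.07,.014)])
keep=seg([(.017,.024),(-.0095,.017)])
chk=np.array([(x,z) for x in np.linspace(.012,.023,8) for z in np.linspace(.014,.028,10)])
if __name__=='__main__':
    allP=np.r_[np.load('top_bp.npy'),np.load('scene_bp.npy')]
    for P in (np.load('top_bp.npy'),np.load('scene_bp.npy'),allP):
        r=fitb(P,[.556,.105,-.25]); print('basket',r.x,np.median(abs(r.fun)))
    res=[]
    cl=[]
    for n in('top','scene'):
        f=np.load(n+'0.npz');C=cloud(n,f['d']);X,Y,Z=np.moveaxis(C,-1,0)
        m=(X>.5)&(X<.59)&(abs(Y+.143)<.02)&(Z>.15)&(Z<.21); cl.append(C[m])
    for P in cl+[np.concatenate(cl)]:
        def f(q):
            c,s=np.cos(q[2]),np.sin(q[2]); L=(P[:,:2]-q[:2])@np.array([[c,-s],[s,c]])
            zz=P[:,2]-.165-q[3]
            xz=np.stack([L[:,0],zz],-1)
            def d(m,r,hw):
                k=cKDTree(m);dd=k.query(xz)[0]
                return dd
            d1=np.abs(np.hypot(cKDTree(prof).query(xz)[0],L[:,1])-.003)
            d2=np.hypot(np.maximum(cKDTree(keep).query(xz)[0]-.0012,0),np.maximum(abs(L[:,1])-.00375,0))
            d3=np.hypot(np.maximum(cKDTree(chk).query(xz)[0]-.001,0),np.maximum(abs(L[:,1])-.006,0))
            return np.r_[np.minimum(np.minimum(d1,d2),d3),.1*q[3]]
        r=least_squares(f,[.527,-.14,-.12,0],loss='soft_l1',f_scale=.002,diff_step=1e-4); print('stand',r.x,np.median(abs(r.fun)),len(P))
E
python3 fit.py
```

```text
basket [ 0.555   0.1009 -0.3535] 0.0012867322314218512
basket [ 0.555   0.1021 -0.3457] 0.0012634469641736505
basket [ 0.5548  0.1015 -0.3501] 0.001351817413951147
stand [ 0.5286 -0.1411 -0.1031  0.    ] 0.00027848867706722555 144
stand [ 0.5287 -0.1408 -0.1065  0.0003] 0.0003678145357804978 153
stand [ 0.5287 -0.1409 -0.1049  0.0002] 0.00032426425784005367 297
```

```bash
python3 - <<'E'
from h import *
np.set_printoptions(precision=3,suppress=True,linewidth=200)
f=np.load('top0.npz');C=cloud('top',f['d']);P=C[f['d']>0]
g={}
xs=np.arange(.0,.9,.05);ys=np.arange(-.45,.65,.05)
print('       '+' '.join('%5.2f'%y for y in ys[::-1]))
for x in xs[::-1]:
    row=[]
    for y in ys[::-1]:
        m=(P[:,0]>=x)&(P[:,0]<x+.05)&(P[:,1]>=y)&(P[:,1]<y+.05)
        row.append('%5.2f'%P[m,2].max() if m.any() else '  .  ')
    print('%.2f   '%x+' '.join(row))
X,Y,Z=C[...,0],C[...,1],C[...,2]
m=(abs(Y)<.1)&(X>.4)&(X<.65)&(Z>.09)&(Z<.125)
q=C[m];print('pin',q.min(0),q.max(0))
E
```

```text
0.60  0.55  0.50  0.45  0.40  0.35  0.30  0.25  0.20  0.15  0.10  0.05 -0.00 -0.05 -0.10 -0.15 -0.20 -0.25 -0.30 -0.35 -0.40 -0.45
0.85    0.15  0.16  0.15  0.16  0.18  0.18  0.16  0.16  0.13  0.15  0.15  0.18  0.19  0.19  0.19  0.19  0.18  0.13  0.13  0.12  0.13  0.15
0.80    0.14  0.14  0.14  0.12  0.12  0.18  0.16  0.28  0.28  0.28  0.15  0.19  0.19  0.19  0.19  0.19  0.18  0.20  0.16  0.13  0.13  0.13
0.75    0.14  0.14  0.14  0.12  0.12  0.14  0.14  0.20  0.25  0.27  0.14  0.18  0.19  0.19  0.19  0.19  0.13  0.13  0.13  0.13  0.12  0.12
0.70    0.14  0.14  0.14  0.12  0.12  0.12  0.12  0.14  0.12  0.13  0.13  0.13  0.18  0.18  0.19  0.13  0.13  0.13  0.13  0.13  0.13  0.12
0.65    0.11  0.11  0.11  0.12  0.13  0.12  0.13  0.22  0.21  0.13  0.13  0.12  0.13  0.13  0.13  0.13  0.13  0.14  0.13  0.13  0.13  0.17
0.60    0.08  0.08  0.08  0.12  0.13  0.26  0.26  0.23  0.22  0.12  0.12  0.00  0.13  0.13  0.12  0.19  0.19  0.12  0.13  0.12  0.18  0.18
0.55   -0.40 -0.40 -0.40 -0.40  0.26  0.26  0.26  0.17  0.13  0.12  0.06  0.06  0.11  0.11  0.11  0.19  0.19  0.12  0.13  0.13  0.19  0
[... 879 characters left out ...]
7 -0.13 -0.13 -0.13 -0.77 -0.77 -0.77 -0.77 -0.77 -0.77 -0.77 -0.77 -0.13 -0.13   .     .     .  
0.15   -0.77 -0.77 -0.77 -0.77 -0.77 -0.77 -0.77 -0.77 -0.77 -0.67 -0.67 -0.67 -0.67 -0.67 -0.67 -0.67 -0.01 -0.76 -0.18 -0.77 -0.76 -0.77
0.10   -0.77 -0.76 -0.76 -0.77 -0.77 -0.77 -0.77 -0.76 -0.77  0.00  0.01  0.02  0.02  0.02  0.02  0.02  0.00 -0.77 -0.77 -0.77 -0.76 -0.77
0.05   -0.77 -0.77 -0.77 -0.76 -0.77 -0.77 -0.77 -0.77 -0.77  0.00  0.02  0.02  0.05  0.05  0.02  0.02  0.00 -0.77 -0.77 -0.77 -0.76 -0.77
0.00   -0.77 -0.77 -0.77 -0.77 -0.77 -0.77 -0.77 -0.77 -0.77 -0.67 -0.68   .     .     .     .   -0.67 -0.67 -0.77 -0.77 -0.77 -0.76 -0.77
pin [ 0.489 -0.065  0.091] [0.65  0.027 0.125]
```

arm_command:
  deltas:
    - [1,-4,0,-3,0,0,0]
    - [1,-4,0,-3,0,0,0]
    - [0.5,-4,0,-3,0,0,0]
    - [0,-2,0,-3,0,0,0]
    - [0,0,0,-3,0,0,0]

```text
clock: 0.6
tcp_pos: [0.0073, 0.6926, 0.375]
ee_rot: [0.186, 1.564, -0.177]
force: [-0.7, 0.3, -0.5]
grip_width: 0.512
```

```bash
cat > plan.py <<'E'
from h import *
np.set_printoptions(precision=4,suppress=True)
def rot(yaw,pitch):
    """tool x forward(yaw) pitched down by pitch; tool y lateral left; z up-ish"""
    f=np.array([np.cos(yaw),np.sin(yaw),0]);u=np.array([0,0,1.]);l=np.array([-np.sin(yaw),np.cos(yaw),0])
    x=np.cos(pitch)*f-np.sin(pitch)*u; z=np.sin(pitch)*f+np.cos(pitch)*u
    return np.stack([x,l,z],-1)
def fu(yaw,o,f,u,l=0):
    return np.array(o)+np.array([np.cos(yaw)*f-np.sin(yaw)*l,np.sin(yaw)*f+np.cos(yaw)*l,u])
def plan(way,g,p0=None,R0=None):
    """way: list of (pos,Rmat,nrows)"""
    s=arm.observe()
    p=s['tcp_pos'].copy() if p0 is None else p0; M=R.from_rotvec(s['ee_rot']).as_matrix() if R0 is None else R0
    k=0
    for P,T,n in way:
        P=np.array(P)
        for i in range(n):
            r=n-i
            w=R.from_matrix(M.T@T).as_rotvec()/r
            d=M.T@(P-p)/r*100
            w=np.round(w,3);d=np.round(d,2)
            print('[%g, %g, %g, %g, %g, %g, %g],'%(g,*(d+0.),*(w+0.)),'  ' if (k+1)%5 else '\n')
            p=p+M@(d/100);M=M@R.from_rotvec(w).as_matrix();k+=1
    print('end',p)
    return p,M
B=np.array([.5548,.1015,0]);yB=-.35
S=np.array([.5287,-.1409,.165]);yS=-.105
E
python3 - <<'E'
from plan import *
s=arm.observe();print(s['joint_pos'],s['tcp_pos'])
crown=fu(yB,B,-.086,.048); print(crown)
T=rot(yB,np.pi/4)
def tcp(c,along=.015,off=.0135): return c+T[:,0]*along-T[:,2]*off
pre=tcp(crown,-.05,.018)
print('pre',pre)
plan([([.18,.44,.40],rot(0.6,1.4),7),([.33,.30,.34],rot(0.1,1.1),5),(pre+[0,0,.13],T,8)],0)
E
```

```text
[-1.6407  0.5352  0.0247  1.1281 -0.0126  1.4729 -0.2785] [0.0073 0.6926 0.375 ]
[0.474 0.131 0.048]
pre [0.4288 0.1475 0.0706]
[0, -0.38, -2.95, 3.23, -0.118, -0.023, 0.009],   
[0, -0.33, -3.3, 2.87, -0.119, -0.023, 0.009],   
[0, -0.31, -3.62, 2.46, -0.118, -0.023, 0.009],   
[0, -0.29, -3.88, 2.03, -0.119, -0.023, 0.01],   
[0, -0.28, -4.09, 1.56, -0.118, -0.023, 0.01], 

[0, -0.3, -4.24, 1.07, -0.119, -0.023, 0.009],   
[0, -0.32, -4.33, 0.57, -0.118, -0.022, 0.01],   
[0, 1.33, -4, 0.68, 0.095, -0.059, -0.032],   
[0, 1.51, -3.88, 0.97, 0.095, -0.059, -0.032],   
[0, 1.7, -3.73, 1.24, 0.095, -0.059, -0.032], 

[0, 1.89, -3.54, 1.47, 0.095, -0.058, -0.031],   
[0, 2.09, -3.32, 1.69, 0.096, -0.059, -0.032],   
[0, 2.02, -2.02, 0.14, 0.046, -0.039, -0.033],   
[0, 2.1, -1.95, 0.15, 0.046, -0.039, -0.033],   
[0, 2.16, -1.87, 0.15, 0.046, -0.039, -0.033], 

[0, 2.23, -1.79, 0.15, 0.045, -0.038, -0.033],   
[0, 2.29, -1.71, 0.14, 0.046, -0.039, -0.033],   
[0, 2.36, -1.62, 0.13, 0.045, -0.038, -0.033],   
[0, 2.41, -1.54, 0.11, 0.046, -0.039, -0.034],   
[0, 2.47, -1.45, 0.07, 0.045, -0.038, -0.033], 

end [0.4288 0.1475 0.2006]
```

arm_command:
  deltas:
    - [0,-0.4,-3,3.2,-0.118,-0.023,0.009]
    - [0,-0.3,-3.3,2.9,-0.118,-0.023,0.009]
    - [0,-0.3,-3.6,2.5,-0.118,-0.023,0.009]
    - [0,-0.3,-3.9,2.0,-0.118,-0.023,0.01]
    - [0,-0.3,-4.1,1.6,-0.118,-0.023,0.01]

```text
clock: 1.1
tcp_pos: [0.1329, 0.5088, 0.39]
ee_rot: [-0.257, 1.433, 0.307]
force: [1.0, 0.6, -0.0]
grip_width: -0.004
```

arm_command:
  deltas:
    - [0,-0.3,-4.2,1.1,-0.118,-0.023,0.01]
    - [0,-0.3,-4.3,0.6,-0.118,-0.023,0.01]
    - [0,1.3,-4,0.7,0.095,-0.059,-0.032]
    - [0,1.5,-3.9,1,0.095,-0.059,-0.032]
    - [0,1.7,-3.7,1.2,0.095,-0.059,-0.032]

```text
clock: 1.6
tcp_pos: [0.2725, 0.3533, 0.3623]
ee_rot: [-0.197, 1.205, 0.243]
force: [0.5, 0.7, 0.2]
grip_width: -0.004
```

arm_command:
  deltas:
    - [0,1.9,-3.5,1.5,0.095,-0.059,-0.032]
    - [0,2.1,-3.3,1.7,0.095,-0.059,-0.032]
    - [0,2,-2,0.1,0.046,-0.039,-0.033]
    - [0,2.1,-1.9,0.1,0.046,-0.039,-0.033]
    - [0,2.2,-1.9,0.1,0.046,-0.039,-0.033]

```text
clock: 2.1
tcp_pos: [0.3677, 0.2413, 0.2855]
ee_rot: [0.018, 0.978, -0.077]
force: [0.7, -0.3, 0.2]
grip_width: 0.002
```

arm_command:
  deltas:
    - [0,2.2,-1.8,0.1,0.046,-0.039,-0.033]
    - [0,2.3,-1.7,0.1,0.046,-0.039,-0.033]
    - [0,2.3,-1.5,0.1,0.046,-0.039,-0.033]
    - [0,0,0,0,0,0,0]
    - [0,0,0,0,0,0,0]

```text
clock: 2.6
tcp_pos: [0.403, 0.1863, 0.2339]
ee_rot: [0.086, 0.858, -0.232]
force: [-0.6, 0.1, -0.2]
grip_width: -0.002
```

```bash
python3 - <<'E'
from plan import *
s=arm.observe();print(s['joint_pos'],s['tcp_pos'],R.from_rotvec(s['ee_rot']).as_matrix())
crown=fu(yB,B,-.086,.048)
T=rot(yB,np.pi/4)
def tcp(c,along=.015,off=.0135): return c+T[:,0]*along-T[:,2]*off
pre=tcp(crown,-.045,.018)
print('pre',pre)
p,M=plan([(pre+[0,0,.03],T,7),(pre,T,3)],0)
plan([(tcp(crown,.015,.018),T,5)],0,p,M)
grab('scene','s1.png')
E
```

```text
[-1.205   0.1747  0.1145  2.4421  1.1691  0.742  -0.74  ] [0.403  0.1863 0.2339] [[ 0.6307  0.2369  0.739 ]
 [-0.1678  0.9714 -0.1681]
 [-0.7576 -0.018   0.6524]]
pre [0.4322 0.1463 0.0671]
[0, 1.84, -0.42, -0.87, 0.013, -0.01, -0.009],   
[0, 1.83, -0.42, -0.88, 0.013, -0.011, -0.009],   
[0, 1.83, -0.41, -0.9, 0.013, -0.01, -0.009],   
[0, 1.82, -0.41, -0.91, 0.014, -0.011, -0.009],   
[0, 1.82, -0.4, -0.93, 0.013, -0.01, -0.009], 

[0, 1.81, -0.4, -0.94, 0.014, -0.011, -0.009],   
[0, 1.81, -0.39, -0.95, 0.013, -0.01, -0.008],   
[0, 0.71, 0, -0.71, 0, 0, 0],   
[0, 0.7, 0, -0.71, 0, 0, 0],   
[0, 0.71, 0, -0.7, 0, 0, 0], 

end [0.4322 0.1463 0.0671]
[0, 1.2, 0, 0, 0, 0, 0],   
[0, 1.2, 0, 0, 0, 0, 0],   
[0, 1.2, 0, 0, 0, 0, 0],   
[0, 1.2, 0, 0, 0, 0, 0],   
[0, 1.2, -0.01, 0, 0, 0, 0], 

end [0.472  0.1317 0.0247]
```

View pics/s1.png

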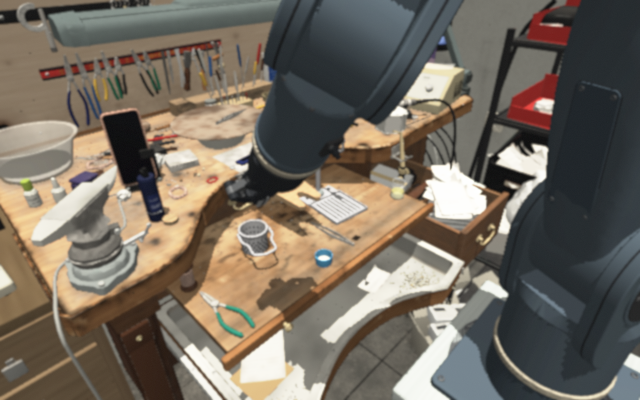

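```bash
cat > kin.py <<'E'
from h import *
from scipy.optimize import least_squares
import itertools,json
data=[([-1.4238,0.5765,0.0248,1.4379,-0.015,1.129,-0.0565],[0.1543,0.6567,0.2304],[0.1799,1.5633,-0.1825]),
([-1.6407,0.5352,0.0247,1.1281,-0.0126,1.4729,-0.2785],[0.0073,0.6926,0.375],[.186,1.564,-.177]),
([-1.205,0.1747,0.1145,2.4421,1.1691,0.742,-0.74],[0.403,0.1863,0.2339],[0.086,0.858,-0.232])]
def Rz(a): return R.from_rotvec([0,0,a]).as_matrix()
def Ry(a): return R.from_rotvec([0,a,0]).as_matrix()
def fk(q,P,s):
    psi,hs,a,ea,b,eb,c,ec,tw,xs=P
    M=Rz(psi+s[0]*q[0]);p=np.array([xs,0,hs])
    M=M@Ry(q[1]);M=M@Rz(s[1]*q[2]);p=p+M@[ea,0,a]
    M=M@Ry(q[3]);p=p+M@[-eb,0,b];M=M@Rz(s[2]*q[4])
    M=M@Ry(q[5]);p=p+M@[ec,0,0];M=M@Rz(s[3]*q[6]);p=p+M@[0,0,c]
    # tool: x = link z ; y,z by twist
    W=M@Rz(tw)@np.array([[0,0,-1],[0,1,0],[1,0,0.]]) # cols: tool x=z; y=y ; z=-x
    return p,W
if __name__=='__main__':
    best=[]
    D=data
    for s in itertools.product([1,-1],repeat=4):
      for tw0 in (0,np.pi):
        for ps in (0,np.pi,-.08):
          def f(P):
            r=[]
            for q,x,w in D:
                p,W=fk(q,P,s); r+=list((p-x)*1); r+=list(R.from_matrix(W.T@R.from_rotvec(w).as_matrix()).as_rotvec()*.3)
            return np.array(r+[P[9]*.1])
          r=least_squares(f,[ps,.3,.5,0,.4,0,.25,0,tw0,0]); best.append((r.cost,s,r.x))
    best.sort(key=lambda t:t[0])
    np.set_printoptions(precision=4,suppress=True)
    for b in best[:6]: print(b)
    json.dump([best[0][1],list(best[0][2])],open('kin.json','w'))
E
python3 kin.py; python3 -c "
from h import *;s=arm.observe();print(s['joint_velocities'],s['clock'],s['joint_pos'],s['tcp_pos'])"
```

```text
(np.float64(9.797830383351723e-06), (-1, -1, -1, -1), array([-0.0069,  0.326 ,  0.5686, -0.0071,  0.3992, -0.0228,  0.3842,
       -0.0122,  1.5645,  0.0417]))
(np.float64(9.797830383353898e-06), (-1, -1, -1, -1), array([-0.0069,  0.326 ,  0.5686, -0.0071,  0.3992, -0.0228,  0.3842,
       -0.0122,  1.5645,  0.0417]))
(np.float64(9.797830383356353e-06), (-1, -1, -1, -1), array([-0.0069,  0.326 ,  0.5686, -0.0071,  0.3992, -0.0228,  0.3842,
       -0.0122,  1.5645,  0.0417]))
(np.float64(9.797830383382616e-06), (-1, -1, -1, -1), array([-0.0069,  0.326 ,  0.5686, -0.0071,  0.3992, -0.0228,  0.3842,
       -0.0122,  1.5645,  0.0417]))
(np.float64(0.0010356394735915387), (-1, 1, -1, -1), array([-0.1685,  0.3556,  0.6533, -0.0688,  0.3886,  0.0165,  0.5586,
       -0.0286,  1.4993, -0.0375]))
(np.float64(0.0010356394735915517), (-1, 1, -1, -1), array([-0.1685,  0.3556,  0.6533, -0.0688,  0.3886,  0.0165,  0.5586,
       -0.0286,  1.4993, -0.0375]))
[-1.92057572e-03 -1.78604782e-02 -2.23319995e-03 -8.64895156e-03
  6.16341394e-03 -3.31213790e-05 -1.13436685e-02] 2.65 [-1.20510619  0.1736399   0.1142851   2.44132362  1.16911167  0.74197294
 -0.74022007] [0.40312398 0.18689478 0.23441032]
```

```bash
cat > ik.py <<'E'
from kin import *
from plan import rot,fu,B,yB,S,yS
s_,P_=json.load(open('kin.json'))
lo=np.array([-2.76,-.34,-1.52,.19,-1.09,.17,-2.82]);hi=np.array([2.76,2.15,1.57,2.46,4.23,1.99,2.82])
def ik(p,W,seeds=12,q0=None,rng=np.random.default_rng(0)):
    best=None
    for k in range(seeds):
        x0=q0 if (q0 is not None and k==0) else lo+.1+(hi-lo-.2)*rng.random(7)
        def f(q):
            a,b=fk(q,P_,s_)
            return np.r_[(a-p)*10,R.from_matrix(b.T@W).as_rotvec()*3]
        r=least_squares(f,np.clip(x0,lo+.01,hi-.01),bounds=(lo,hi),max_nfev=60)
        e=np.abs(r.fun).max()
        if best is None or e<best[0]: best=(e,r.x)
        if e<1e-3: break
    return best
if __name__=='__main__':
    np.set_printoptions(precision=2,suppress=True)
    deg=np.pi/180
    print('hang: grip .066')
    for ps in(0,.15,.3):
      for p in(45,50,55,60,65,70):
        W=rot(yS+ps,p*deg); g=S+[0,0,-.020]; tcp=g+W[:,0]*.010
        e,q=ik(tcp,W); print('psi',ps,'p',p,'err %.3f'%e,q)
    print('grasp')
    for p in(45,50,55,60,65,70):
        W=rot(yB,p*deg); g=B+[0,0,.048+.066]; tcp=g+W[:,0]*.010
        e,q=ik(tcp,W); print('p',p,'err %.3f'%e,q)
    print('push')
    for y in(-.7,-.9,-1.1):
      for p in(30,40,50):
        W=rot(y,p*deg); 
        for ph in (0,90):
            c=fu(yB,B,-.08*np.cos(ph*deg),.048+.08*np.sin(ph*deg),.017)
            tcp=c+W[:,0]*.015-W[:,2]*.0135
            e,q=ik(tcp,W); print('yaw',y,'p',p,ph,'err %.3f'%e,q)
E
python3 ik.py
```

```text
hang: grip .066
psi 0 p 45 err 0.264 [ 0.88  0.5  -0.57  2.46  3.14  0.41 -1.2 ]
psi 0 p 50 err 0.132 [ 0.78  0.47 -0.47  2.46  3.14  0.37 -1.25]
psi 0 p 55 err 0.000 [ 0.98  0.53 -0.8   2.46  2.54  0.39 -0.67]
psi 0 p 60 err 0.000 [ 0.86  0.46 -0.63  2.38  2.37  0.2  -0.53]
psi 0 p 65 err 0.000 [ 0.87  0.46 -0.66  2.33  1.53  0.18  0.3 ]
psi 0 p 70 err 0.000 [ 0.28  0.38  0.05  2.27 -0.57  0.18  2.33]
psi 0.15 p 45 err 0.152 [ 1.17  0.63 -0.83  2.46  3.14  0.38 -0.92]
psi 0.15 p 50 err 0.053 [ 1.05  0.55 -0.72  2.46  3.14  0.35 -1.  ]
psi 0.15 p 55 err 0.000 [ 1.09  0.55 -0.82  2.43  2.71  0.27 -0.62]
psi 0.15 p 60 err 0.000 [ 0.52  0.4  -0.13  2.37  4.22  0.2  -2.23]
psi 0.15 p 65 err 0.000 [ 1.12  0.57 -0.96  2.31  1.42  0.3   0.6 ]
psi 0.15 p 70 err 0.000 [ 1.14  0.62 -1.09  2.24  1.17  0.48  0.82]
psi 0.3 p 45 err 0.046 [ 1.32  0.73 -0.96  2.46  3.14  0.34 -0.69]
psi 0.3 p 50 err 0.000 [ 1.34  0.75 -1.08  2.44  2.58  0.33 -0.2 ]
psi 0.3 p 55 err 0.000 [ 1.43  1.03 -1.52  2.4   1.79  0.73  0.54]
psi 0.3 p 60 err 0.000 [ 1.23  0.62 -0.99  2.34  1.69  0.2   0.57]
psi 0.3 p 65 err 0
[... 1049 characters left out ...]
-0.9 p 40 0 err 0.000 [-1.32  0.99  0.54  2.16  0.91  0.51 -1.16]
yaw -0.9 p 40 90 err 0.000 [-1.46  1.08  1.08  2.11 -0.05  0.35  0.01]
yaw -0.9 p 50 0 err 0.000 [-0.83  0.8  -0.03  2.19  1.23  0.76 -1.36]
yaw -0.9 p 50 90 err 0.000 [-1.32  0.88  0.95  2.11  0.05  0.37  0.02]
yaw -1.1 p 30 0 err 0.000 [-0.85  1.03 -0.18  1.96  1.08  1.25 -1.5 ]
yaw -1.1 p 30 90 err 0.000 [-1.2   0.96  0.57  1.93  0.73  0.85 -0.93]
yaw -1.1 p 40 0 err 0.000 [-0.7   0.94 -0.31  2.02  1.13  1.18 -1.48]
yaw -1.1 p 40 90 err 0.010 [-0.82  0.78  0.07  1.95  0.97  1.01 -1.08]
yaw -1.1 p 50 0 err 0.000 [-0.88  0.82  0.08  2.07  0.93  0.77 -1.2 ]
yaw -1.1 p 50 90 err 0.000 [-1.09  0.77  0.6   1.98  0.49  0.65 -0.55]
```

```bash
python3 - <<'E'
from plan import *
d=np.pi/180
W=rot(-1.1,40*d)
C0=fu(yB,B,-.080,.048,.017)
pre=C0-W[:,0]*.05-W[:,2]*.020
print(C0,pre)
p,M=plan([([.43,.215,.20],W,9),(pre,W,6)],0)
E
```

```text
[0.4855 0.1449 0.048 ] [0.4623 0.1905 0.0648]
[0, 0.43, 0.38, -0.08, 0.068, -0.016, -0.067],   
[0, 0.4, 0.4, -0.12, 0.069, -0.016, -0.067],   
[0, 0.37, 0.42, -0.15, 0.068, -0.016, -0.067],   
[0, 0.34, 0.43, -0.18, 0.069, -0.016, -0.067],   
[0, 0.3, 0.44, -0.22, 0.068, -0.016, -0.067], 

[0, 0.27, 0.44, -0.25, 0.069, -0.016, -0.067],   
[0, 0.24, 0.44, -0.29, 0.068, -0.016, -0.067],   
[0, 0.2, 0.43, -0.32, 0.069, -0.016, -0.067],   
[0, 0.17, 0.42, -0.35, 0.068, -0.016, -0.067],   
[0, 1.91, 0.3, -1.34, 0, 0, 0], 

[0, 1.92, 0.29, -1.33, 0, 0, 0],   
[0, 1.91, 0.3, -1.34, 0, 0, 0],   
[0, 1.92, 0.29, -1.33, 0, 0, 0],   
[0, 1.91, 0.3, -1.34, 0, 0, 0],   
[0, 1.92, 0.29, -1.33, 0, 0, 0], 

end [0.4623 0.1905 0.0648]
```

arm_command:
  deltas:
    - [0,0.4,0.4,-0.1,0.068,-0.016,-0.067]
    - [0,0.4,0.4,-0.1,0.068,-0.016,-0.067]
    - [0,0.4,0.4,-0.1,0.068,-0.016,-0.067]
    - [0,0.3,0.4,-0.2,0.068,-0.016,-0.067]
    - [0,0.3,0.4,-0.2,0.068,-0.016,-0.067]

```text
clock: 3.15
tcp_pos: [0.4175, 0.203, 0.2159]
ee_rot: [0.255, 0.744, -0.692]
force: [-0.1, 0.4, -0.9]
grip_width: -0.002
```

arm_command:
  deltas:
    - [0,0.3,0.4,-0.2,0.068,-0.016,-0.067]
    - [0,0.2,0.4,-0.3,0.068,-0.016,-0.067]
    - [0,0.2,0.4,-0.3,0.068,-0.016,-0.067]
    - [0,0.2,0.4,-0.3,0.068,-0.016,-0.067]
    - [0,0,0,0,0,0,0]

```text
clock: 3.65
tcp_pos: [0.4301, 0.2144, 0.2005]
ee_rot: [0.383, 0.628, -1.053]
force: [0.8, 0.1, -0.2]
grip_width: -0.001
```

```bash
cat > st.py <<'E'
from plan import *
s=arm.observe()
M=R.from_rotvec(s['ee_rot']).as_matrix();x=M[:,0]
print('t',s['clock'],'q',s['joint_pos'],'p',s['tcp_pos'],'yaw %.3f pitch %.1f roll %.3f'%(np.arctan2(x[1],x[0]),-np.degrees(np.arcsin(x[2])),np.arctan2(M[2,1],M[2,2])),'F',s['force'],'g',s['grip_width'])
open('log.txt','a').write(repr([s['joint_pos'].tolist(),s['tcp_pos'].tolist(),s['ee_rot'].tolist()])+'\n')
E
python3 st.py; python3 - <<'E'
from plan import *
d=np.pi/180
W=rot(-1.1,40*d)
C0=fu(yB,B,-.080,.048,.017)
pre=C0-W[:,0]*.05-W[:,2]*.020
p,M=plan([(pre,W,8)],0)
E
```

```text
t 3.65 q [-1.2083  0.6038  0.2102  1.9486  0.6505  1.202  -0.9657] p [0.4301 0.2144 0.2005] yaw -1.101 pitch 40.1 roll -0.002 F [ 0.8493  0.102  -0.1756] g -0.0007564124627856071
[0, 1.44, 0.23, -1.01, 0, 0, 0],   
[0, 1.44, 0.22, -1.01, 0, 0, 0],   
[0, 1.43, 0.23, -1.01, 0, 0, 0],   
[0, 1.44, 0.22, -1.01, 0, 0, 0],   
[0, 1.43, 0.23, -1.01, 0, -0.001, 0], 

[0, 1.44, 0.22, -1.01, 0, 0, 0],   
[0, 1.43, 0.23, -1, 0.001, -0.001, 0.001],   
[0, 1.43, 0.22, -1.01, 0, 0, 0],   
end [0.4622 0.1905 0.0648]
```

arm_command:
  deltas:
    - [0,1.4,0.2,-1,0,0,0]
    - [0,1.5,0.2,-1,0,0,0]
    - [0,1.4,0.2,-1,0,0,0]
    - [0,1.4,0.2,-1,0,0,0]
    - [0,1.5,0.2,-1,0,0,0]

```text
clock: 4.15
tcp_pos: [0.4483, 0.1968, 0.1164]
ee_rot: [0.381, 0.63, -1.05]
force: [0.5, 0.3, 0.1]
grip_width: -0.005
```

arm_command:
  deltas:
    - [0,1.4,0.3,-1,0,0,0]
    - [0,1.4,0.2,-1,0,0,0]
    - [0,1.4,0.2,-1,0,0,0]
    - [0,0,0,0,0,0,0]
    - [0,0,0,0,0,0,0]

```text
clock: 4.65
tcp_pos: [0.4604, 0.1879, 0.0672]
ee_rot: [0.38, 0.627, -1.052]
force: [-0.1, 0.4, 0.0]
grip_width: -0.001
```

```bash
cat > look.py <<'E'
import sys
from h import *
tag=sys.argv[1]
cx=[float(a) for a in sys.argv[2:5]]
for n in ('scene','top'):
    p,d=grab(n); np.savez(f'{n}_{tag}.npz',p=p,d=d)
    u,v=proj(n,cx)[0].astype(int); w,h=50,40
    u=min(max(u,w),640-w);v=min(max(v,h),400-h)
    c=cv2.resize(p[v-h:v+h,u-w:u+w],None,fx=6,fy=6,interpolation=cv2.INTER_CUBIC)
    cv2.imwrite(f'pics/{n}_{tag}.png',c[:,:,::-1]); print(n,'crop origin',u-w,v-h)
E
python3 st.py; python3 look.py a .49 .14 .05
```

```text
t 4.65 q [-1.1452  0.8313  0.2284  2.0231  0.7543  0.928  -1.134 ] p [0.4604 0.1879 0.0672] yaw -1.100 pitch 40.0 roll -0.003 F [-0.0891  0.4152  0.0295] g -0.0005934459197843384
scene crop origin 207 212
top crop origin 207 171
```

View pics/scene_a.png

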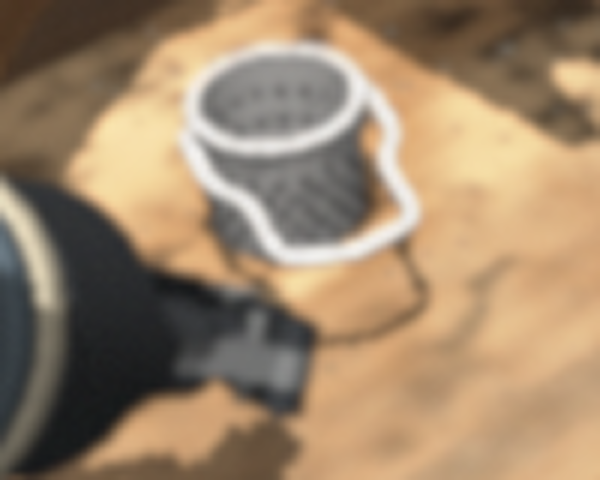

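View pics/top_a.png

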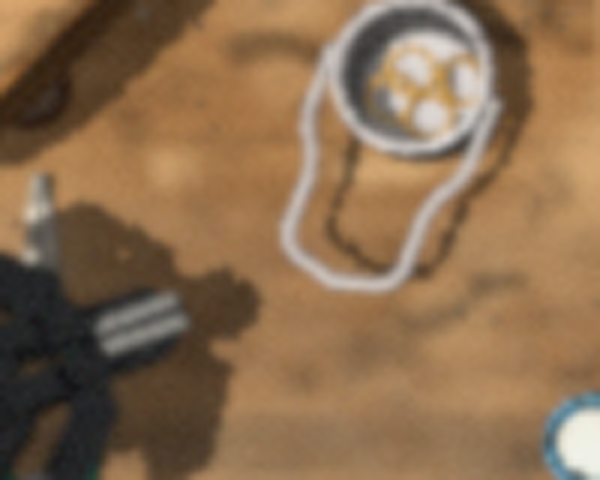

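```bash
cat > arc.py <<'E'
from plan import *
import sys
d=np.pi/180
W=rot(-1.1,40*d)
al=.015
def tc(ph,off,al=al):
    C=fu(yB,B,-.080*np.cos(ph*d),.048+.080*np.sin(ph*d),.017)
    return C+W[:,0]*al-W[:,2]*off
E
python3 - <<'E'
from arc import *
s=arm.observe();C=fu(yB,B,-.08,.048,.017);print((s['tcp_pos']-C)@W*1000, proj('top',s['tcp_pos']))
p,M=plan([(tc(0,.020),W,6)],0)
p,M=plan([(tc(0,.0135),W,2)]+[(tc(a,.0135),W,1) for a in range(7,57,7)],0,p,M)
E
```

```text
[-50.6122  -2.5643 -17.1772] [[235.3749 222.8434]]
[0, 1.09, 0.04, -0.05, 0, 0, 0],   
[0, 1.09, 0.04, -0.05, 0, 0, 0],   
[0, 1.1, 0.04, -0.04, 0.001, 0, 0],   
[0, 1.09, 0.04, -0.05, 0, 0, 0],   
[0, 1.1, 0.05, -0.04, 0.001, 0, 0], 

[0, 1.09, 0.04, -0.05, 0, 0, -0.001],   
end [0.4848 0.1461 0.023 ]
[0, 0, 0, 0.33, 0, 0, 0],   
[0, 0, 0, 0.32, 0, 0, 0],   
[0, -0.59, 0.04, 0.78, 0, 0, 0],   
[0, -0.52, 0.12, 0.81, 0, 0, 0],   
[0, -0.44, 0.2, 0.86, 0, 0, 0], 

[0, -0.34, 0.28, 0.87, 0, 0, 0],   
[0, -0.25, 0.35, 0.88, 0, 0, 0],   
[0, -0.15, 0.41, 0.87, 0, 0, 0],   
[0, -0.05, 0.48, 0.85, 0, 0, 0],   
[0, 0.05, 0.52, 0.82, 0, 0, 0], 

end [0.5198 0.1303 0.0943]
```

arm_command:
  deltas:
    - [0,1.1,0,-0.1,0,0,0]
    - [0,1.1,0.1,-0.1,0,0,0]
    - [0,1.1,0,0,0,0,0]
    - [0,1.1,0.1,0,0,0,0]
    - [0,1.1,0,-0.1,0,0,0]

```text
clock: 5.25
tcp_pos: [0.4811, 0.1513, 0.0282]
ee_rot: [0.381, 0.625, -1.054]
force: [1.0, 0.5, -0.2]
grip_width: -0.0
```

arm_command:
  deltas:
    - [0,1.0,0,0,0,0,0]
    - [0,0,0,0.3,0,0,0]
    - [0,0,0,0.3,0,0,0]
    - [0,-0.6,0,0.8,0,0,0]
    - [0,-0.5,0.1,0.8,0,0,0]

```text
clock: 5.75
tcp_pos: [0.4876, 0.1413, 0.0473]
ee_rot: [0.381, 0.626, -1.053]
force: [-0.9, 0.7, -0.4]
grip_width: 0.003
```

```bash
python3 st.py; python3 look.py b .51 .14 .06
```

```text
t 5.75 q [-1.0842  0.8682  0.2749  2.0732  0.8486  0.8177 -1.1712] p [0.4876 0.1413 0.0473] yaw -1.100 pitch 40.0 roll -0.002 F [-0.8798  0.6889 -0.4124] g 0.002823286960745285
scene crop origin 201 204
top crop origin 207 161
```

View pics/scene_b.png

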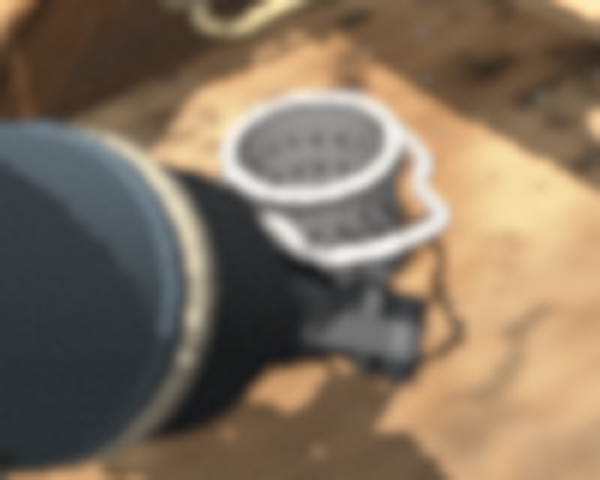

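View pics/top_b.png

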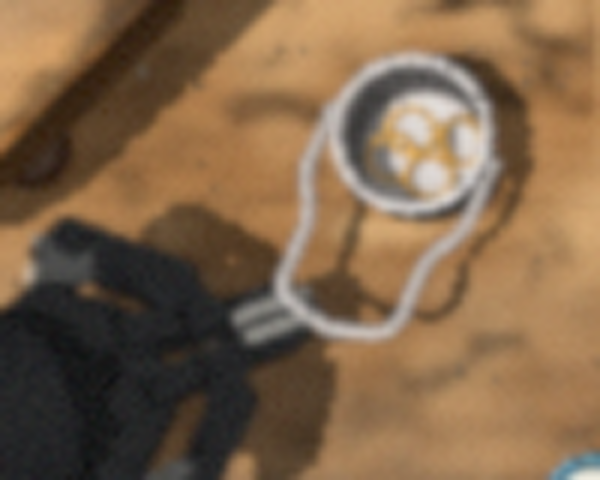

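```bash
python3 - <<'E'
from arc import *
p,M=plan([(tc(a,.0135,.021),W,1) for a in [20]+list(range(28,100,8))],0)
E
```

```text
[0, 0.27, 0.25, 0.69, 0, 0, -0.001],   
[0, -0.4, 0.31, 0.99, 0, 0, 0],   
[0, -0.28, 0.4, 1.01, 0, 0, 0],   
[0, -0.14, 0.49, 0.99, 0, 0, 0],   
[0, -0.02, 0.57, 0.96, 0, 0, 0], 

[0, 0.12, 0.63, 0.91, 0, 0, 0],   
[0, 0.24, 0.68, 0.85, 0, 0, 0],   
[0, 0.38, 0.72, 0.76, 0, 0, 0],   
[0, 0.49, 0.75, 0.67, 0, 0, 0],   
[0, 0.6, 0.76, 0.55, 0, 0, 0], 

end [0.5666 0.1099 0.1041]
```

arm_command:
  deltas:
    - [0,0.5,0.2,0.7,0,0,0]
    - [0,-0.4,0.3,1,0,0,0]
    - [0,-0.3,0.4,1,0,0,0]
    - [0,-0.1,0.5,1,0,0,0]
    - [0,0,0.6,1,0,0,0]

```text
clock: 6.35
tcp_pos: [0.519, 0.1251, 0.0852]
ee_rot: [0.381, 0.625, -1.053]
force: [-0.6, 1.0, -1.0]
grip_width: 0.001
```

```bash
python3 st.py; python3 look.py c .52 .13 .09
```

```text
t 6.35 q [-1.0288  0.8043  0.29    2.0398  0.8557  0.8581 -1.0702] p [0.519  0.1251 0.0852] yaw -1.101 pitch 39.9 roll -0.002 F [-0.5596  1.0237 -0.9911] g 0.001315734975816783
scene crop origin 200 187
top crop origin 209 156
```

View pics/scene_c.png

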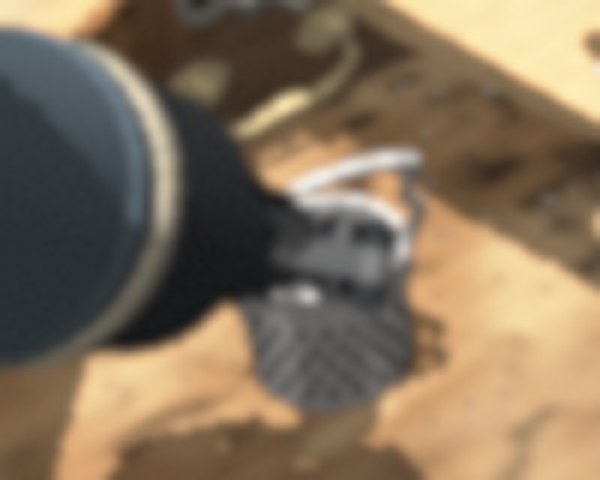

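View pics/top_c.png

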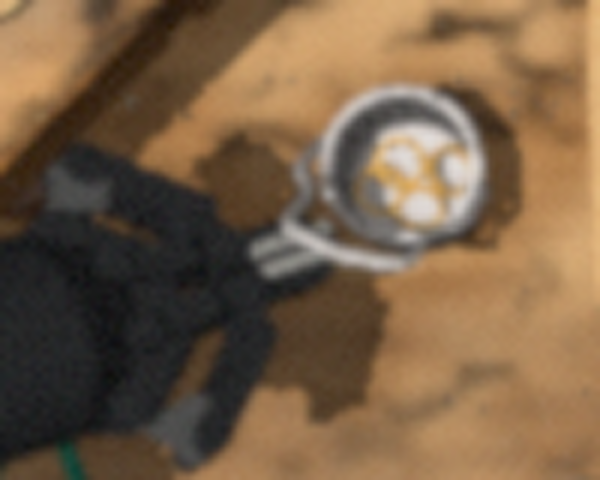

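arm_command:
  deltas:
    - [0,0.1,0.6,0.9,0,0,0]
    - [0,0.2,0.7,0.8,0,0,0]
    - [0,0.3,0.7,0.7,0,0,0]
    - [0,0,0,0,0,0,0]
    - [0,0,0,0,0,0,0]

```text
clock: 6.95
tcp_pos: [0.5452, 0.1163, 0.0986]
ee_rot: [0.381, 0.625, -1.054]
force: [-0.4, 0.1, -1.2]
grip_width: -0.0
```

```bash
python3 st.py; python3 look.py d .54 .12 .10
```

```text
t 6.95 q [-0.986   0.7901  0.2975  1.9997  0.8618  0.8733 -1.0087] p [0.5452 0.1163 0.0986] yaw -1.102 pitch 39.9 roll -0.002 F [-0.4274  0.0503 -1.1598] g -8.111647238152318e-05
scene crop origin 198 177
top crop origin 214 146
```

View pics/scene_d.png

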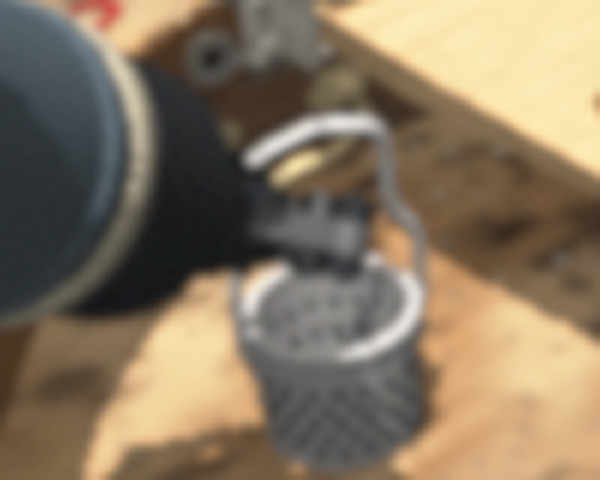

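View pics/top_d.png

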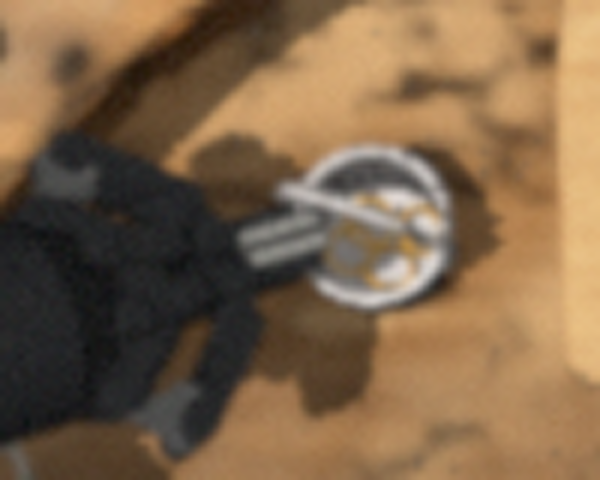

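```bash
cat > bail.py <<'E'
import sys
from fit import *
from scipy.optimize import least_squares
def bailfit(tag,x0=(.555,.1015,-.35,1.57),zb=0.,ns=('top','scene'),verbose=True,center=(.555,.1015)):
    # bright grey points near
    pts=[]
    for n in ns:
        f=np.load(f'{n}_{tag}.npz');C=cloud(n,f['d']);p=f['p'].astype(int)
        X,Y,Z=np.moveaxis(C,-1,0)
        br=(p.min(-1)>120)&((p.max(-1)-p.min(-1))<50)
        m=br&(np.hypot(X-center[0],Y-center[1])<.09)&(Z>zb+.04)&(Z<zb+.15)
        pts.append(C[m]); 
        if verbose: print(n,m.sum())
    P=np.concatenate(pts)
    b3=np.c_[bail,np.zeros(len(bail))]
    def f(q,full=False):
        c,s=np.cos(q[2]),np.sin(q[2])
        L=np.c_[(P[:,:2]-q[:2])@np.array([[c,-s],[s,c]]),P[:,2]-zb-.048]
        ph=q[3];m=np.c_[b3[:,0]*np.cos(ph),b3[:,1],-b3[:,0]*np.sin(ph)]
        r=np.c_[rim,np.full(len(rim),.008)]
        d=cKDTree(np.r_[m,r]).query(L)[0]
        return np.minimum(d,.008)
    best=None
    for ph in np.arange(-.5,.6,.1):
        r=least_squares(f,[x0[0],x0[1],x0[2],x0[3]+ph],loss='soft_l1',f_scale=.003,diff_step=1e-4)
        if best is None or r.cost<best.cost: best=r
    print('bail',best.x,'phi deg %.1f'%np.degrees(best.x[3]),'med',np.median(best.fun),len(P)); return best.x
if __name__=='__main__':
    bailfit(sys.argv[1])
E
python3 bail.py d
```

```text
top 210
scene 261
bail [ 0.5547  0.1012 -0.3018  1.507 ] phi deg 86.3 med 0.0027926857554956366 471
```

arm_command:
  deltas:
    - [0,0.2,0.2,0.1,0,0,0]
    - [0,0.1,0.2,0.1,0,0,0]
    - [0,0,0,0,0,0,0]
    - [0,-0.8,-1.1,-0.6,0,0,0]
    - [0,-1.5,-1.5,-0.5,0,0,0]

```text
clock: 7.55
tcp_pos: [0.5151, 0.1249, 0.1045]
ee_rot: [0.381, 0.625, -1.055]
force: [-0.8, 0.5, 0.1]
grip_width: -0.001
```

arm_command:
  deltas:
    - [0,-3,-1,0,0,0,0]
    - [0,-4,0,0,0,0,0]
    - [0.5,-4,0,0,0,0,0]
    - [1,-2,0,2,0,0,0]
    - [1,0,0,2,0,0,0]

```text
clock: 8.05
tcp_pos: [0.4727, 0.19, 0.22]
ee_rot: [0.382, 0.628, -1.047]
force: [-0.0, -0.0, 0.1]
grip_width: 0.504
```

```bash
python3 st.py; python3 look.py e .555 .10 .09; python3 bail.py e
```

```text
t 8.05 q [-1.1441  0.5824  0.2444  1.9243  0.694   1.1865 -0.8831] p [0.4727 0.19   0.22  ] yaw -1.095 pitch 40.1 roll -0.001 F [-0.0116 -0.0295  0.0617] g 0.5038024629135314
scene crop origin 201 174
top crop origin 223 140
top 208
scene 359
bail [ 0.5547  0.1013 -0.3017  1.5568] phi deg 89.2 med 0.002524373955859658 567
```

View pics/scene_e.png

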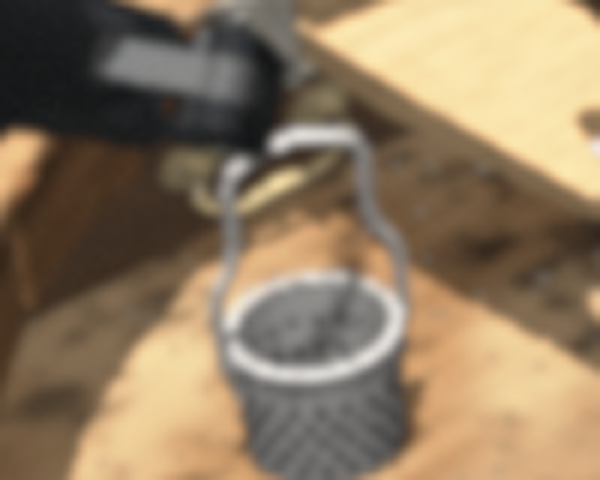

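View pics/top_e.png

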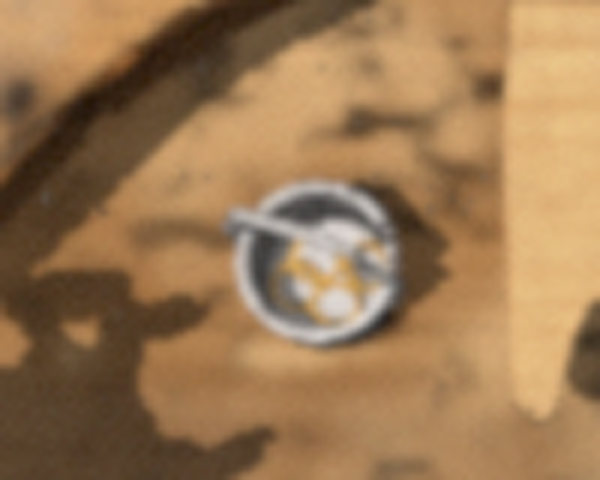

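```bash
python3 - <<'E'
from h import *
np.set_printoptions(precision=4,suppress=True)
for n in('top','scene'):
    f=np.load(f'{n}_e.npz');C=cloud(n,f['d']);X,Y,Z=np.moveaxis(C,-1,0)
    m=(np.hypot(X-.5547,Y-.1013)<.045)&(Z>.07)&(Z<.145)
    P=C[m]; c=P.mean(0)
    w=P[:,:2]-c[:2]; u,s,vt=np.linalg.svd(w,full_matrices=False)
    a=np.arctan2(-vt[0,0],vt[0,1]) # direction (-sin,cos)
    a=(a+np.pi/2)%np.pi-np.pi/2
    t=w@vt[0]
    print(n,m.sum(),c,'yaw',a,'zmax',np.percentile(P[:,2],[50,98]),'span',t.min(),t.max(),'mid',c[:2]+vt[0]*(t.min()+t.max())/2,'thick',np.std(w@vt[1]))
    lo=P[(P[:,2]<.1)];hi=P[P[:,2]>.122]
    # lean along basket fwd
    fw=np.array([np.cos(a),np.sin(a)])
    print(' lean low',(lo[:,:2]@fw).mean(),lo[:,2].mean(),'hi',(hi[:,:2]@fw).mean(),hi[:,2].mean(),len(lo),len(hi), 'hinge',np.array([.5547,.1013])@fw)
E
```

```text
top 76 [0.5525 0.0965 0.118 ] yaw -0.3043279616598298 zmax [0.1282 0.1352] span -0.03760315048800301 0.029835002850714158 mid [0.5537 0.1002] thick 0.0013433992359505522
 lean low 0.49827566373586496 0.08606935025915267 hi 0.4982730643951566 0.13065024821952567 18 50 hinge 0.49885597200714854
scene 165 [0.5537 0.103  0.1084] yaw -0.31578207837725714 zmax [0.1096 0.1353] span -0.034620964856191254 0.036217864515673076 mid [0.5534 0.1022] thick 0.0012797684541919151
 lean low 0.49466310110710204 0.08509060601633554 hi 0.49416010256837045 0.1301194906267166 60 60 hinge 0.49581246053580974
```

```bash
sed -i 's/^B=.*/B=np.array([.5535,.1013,0]);yB=-.31/' plan.py; python3 - <<'E'
from plan import *
d=np.pi/180
W=rot(yB,60*d)
G=fu(yB,B,0,.048+.067)+W[:,0]*.013
print(G)
p,M=plan([(G-W[:,0]*.09+[0,0,.02],W,9),(G-W[:,0]*.06,W,1+3)],1)
p,M=plan([(G,W,7)],1,p,M)
from ik import ik
print(ik(G,W,q0=arm.observe()['joint_pos']))
E
```

```text
[0.5597 0.0993 0.1037]
[1, 0.85, 0.06, 0.43, -0.068, 0.037, 0.057],   
[1, 0.83, -0.01, 0.47, -0.068, 0.037, 0.057],   
[1, 0.81, -0.09, 0.49, -0.068, 0.037, 0.057],   
[1, 0.78, -0.18, 0.51, -0.068, 0.037, 0.057],   
[1, 0.75, -0.25, 0.53, -0.067, 0.037, 0.057], 

[1, 0.72, -0.33, 0.53, -0.068, 0.037, 0.057],   
[1, 0.68, -0.41, 0.53, -0.067, 0.037, 0.056],   
[1, 0.63, -0.48, 0.53, -0.068, 0.037, 0.057],   
[1, 0.58, -0.55, 0.52, -0.067, 0.036, 0.056],   
[1, 1.18, 0, -0.25, 0, 0, 0], 

[1, 1.18, 0, -0.25, 0, 0, 0],   
[1, 1.19, 0, -0.25, 0, 0, 0],   
[1, 1.18, 0, -0.25, 0, 0, 0],   
end [0.5311 0.1085 0.1557]
[1, 0.86, 0, 0, 0, 0, 0],   
[1, 0.86, 0, 0, 0, 0, 0],   
[1, 0.86, 0, 0, 0, 0, 0],   
[1, 0.86, 0, 0, 0, 0, 0],   
[1, 0.85, 0, 0, 0, 0, 0], 

[1, 0.86, 0, 0, 0, 0, 0],   
[1, 0.85, 0, 0, 0, 0, 0],   
end [0.5597 0.0993 0.1038]
(np.float64(5.76253905220161e-11), array([-0.2671,  0.511 , -0.2073,  2.3207,  1.7727,  0.4508, -0.8671]))
```

arm_command:
  deltas:
    - [1,0.8,0.1,0.4,-0.068,0.037,0.057]
    - [1,0.8,0,0.5,-0.068,0.037,0.057]
    - [1,0.8,-0.1,0.5,-0.068,0.037,0.057]
    - [1,0.8,-0.2,0.5,-0.068,0.037,0.057]
    - [1,0.8,-0.2,0.5,-0.067,0.037,0.057]

```text
clock: 8.65
tcp_pos: [0.4969, 0.1465, 0.2068]
ee_rot: [0.259, 0.876, -0.628]
force: [0.3, -0.0, 0.7]
grip_width: 1.0
```

arm_command:
  deltas:
    - [1,0.7,-0.3,0.5,-0.068,0.037,0.057]
    - [1,0.7,-0.4,0.5,-0.067,0.037,0.056]
    - [1,0.6,-0.5,0.5,-0.068,0.037,0.057]
    - [1,0.6,-0.5,0.5,-0.067,0.036,0.056]
    - [1,0,0,0,0,0,0]

```text
clock: 9.15
tcp_pos: [0.5157, 0.1122, 0.1983]
ee_rot: [0.162, 1.043, -0.285]
force: [0.2, -0.3, -0.2]
grip_width: 0.998
```

```bash
python3 st.py;  python3 - <<'E'
from plan import *
d=np.pi/180
W=rot(yB,60*d)
G=fu(yB,B,0,.048+.067)+W[:,0]*.013
p,M=plan([(G-W[:,0]*.06,W,5)],1)
E
```

```text
t 9.15 q [-0.6942  0.2749  0.1509  2.2652  0.9652  0.4303 -0.1552] p [0.5157 0.1122 0.1983] yaw -0.318 pitch 60.2 roll -0.006 F [ 0.2078 -0.254  -0.2097] g 0.9983566320596234
[1, 0.9, 0.03, -0.15, 0, -0.001, 0.001],   
[1, 0.89, 0.02, -0.15, 0, -0.001, 0.001],   
[1, 0.9, 0.02, -0.15, -0.001, -0.001, 0.001],   
[1, 0.89, 0.03, -0.15, 0, 0, 0.001],   
[1, 0.9, 0.02, -0.15, -0.001, -0.001, 0], 

end [0.5311 0.1085 0.1557]
```

arm_command:
  deltas:
    - [1,0.9,0,-0.2,0,0,0]
    - [1,0.9,0,-0.2,0,0,0]
    - [1,0.9,0,-0.1,0,0,0.004]
    - [1,0.9,0.1,-0.1,0,0,0.004]
    - [1,0.9,0,-0.1,0,0,0]

```text
clock: 9.65
tcp_pos: [0.5315, 0.1132, 0.1551]
ee_rot: [0.165, 1.041, -0.275]
force: [0.3, 0.4, 0.1]
grip_width: 0.999
```

```bash
python3 st.py;python3 look.py f .54 .11 .12;  python3 - <<'E'
from plan import *
d=np.pi/180
W=rot(yB,60*d)
G=fu(yB,B,0,.048+.067)+W[:,0]*.013
p,M=plan([(G,W,6)],1)
E
```

```text
t 9.65 q [-0.7382  0.3815  0.2547  2.2962  1.2129  0.2961 -0.4013] p [0.5315 0.1132 0.1551] yaw -0.298 pitch 60.2 roll 0.009 F [0.3465 0.4355 0.1257] g 0.9993856343555011
scene crop origin 201 167
top crop origin 217 145
[1, 0.99, -0.08, 0.03, 0, -0.001, -0.001],   
[1, 1, -0.08, 0.03, 0, -0.001, -0.001],   
[1, 0.99, -0.08, 0.03, 0.001, 0, -0.001],   
[1, 1, -0.07, 0.03, 0, -0.001, -0.001],   
[1, 0.99, -0.08, 0.02, 0.001, 0, 0], 

[1, 1, -0.07, 0.03, 0, -0.001, -0.001],   
end [0.5597 0.0993 0.1037]
```

View pics/scene_f.png

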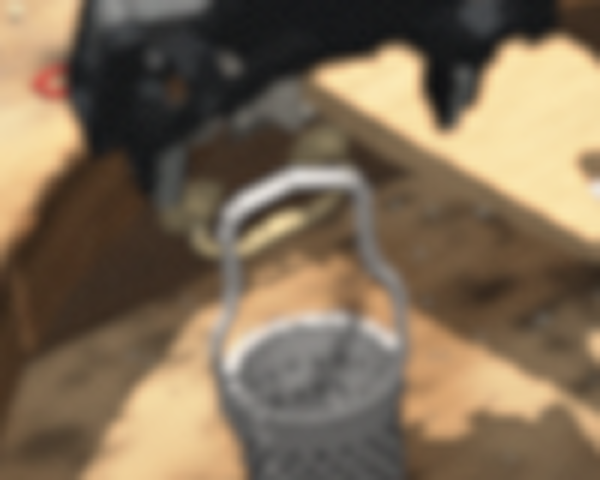

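View pics/top_f.png

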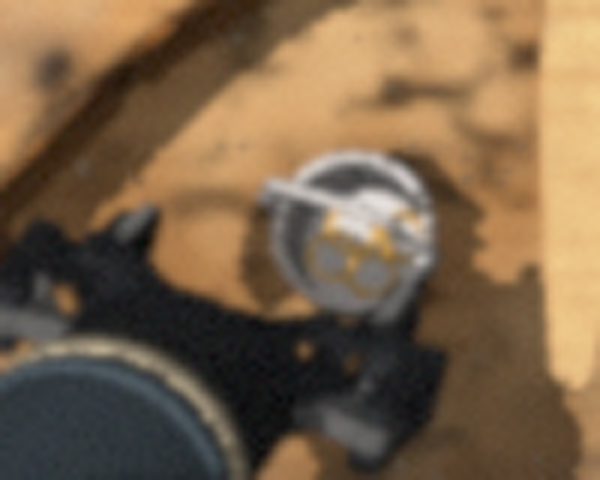

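arm_command:
  deltas:
    - [1,1,-0.1,0,0,0,0]
    - [1,1,-0.1,0.1,0,0,0]
    - [1,1,-0.1,0,0,0,0]
    - [1,1,-0.1,0.1,0,0,0]
    - [1,1,0,0,0,-0.004,-0.004]

```text
clock: 10.25
tcp_pos: [0.5565, 0.1016, 0.1137]
ee_rot: [0.162, 1.036, -0.278]
force: [0.1, 0.0, 0.1]
grip_width: 1.003
```

arm_command:
  deltas:
    - [1,1,0,0,0,0,0]
    - [1,0,0,0,0,0,0]
    - [0.85,0,0,0,0,0,0]
    - [0.75,0,0,0,0,0,0]
    - [0.7,0,0,0,0,0,0]

```text
clock: 10.75
tcp_pos: [0.5614, 0.1002, 0.1059]
ee_rot: [0.162, 1.036, -0.277]
force: [-1.0, 0.9, -0.5]
grip_width: 0.7
```

```bash
python3 st.py;python3 look.py g .555 .10 .11;  python3 - <<'E'
from plan import *
d=np.pi/180
W=rot(yB,60*d)
G=fu(yB,B,0,.048+.067)+W[:,0]*.013
s=arm.observe(); print((s['tcp_pos']-G)@W*1000)
E
```

```text
t 10.75 q [-0.6574  0.5083  0.24    2.2967  1.7301  0.245  -0.8926] p [0.5614 0.1002 0.1059] yaw -0.302 pitch 59.9 roll 0.005 F [-1.0347  0.8596 -0.4989] g 0.6996096361128483
scene crop origin 200 166
top crop origin 222 139
[-1.1633  1.3835  2.2723]
```

View pics/scene_g.png

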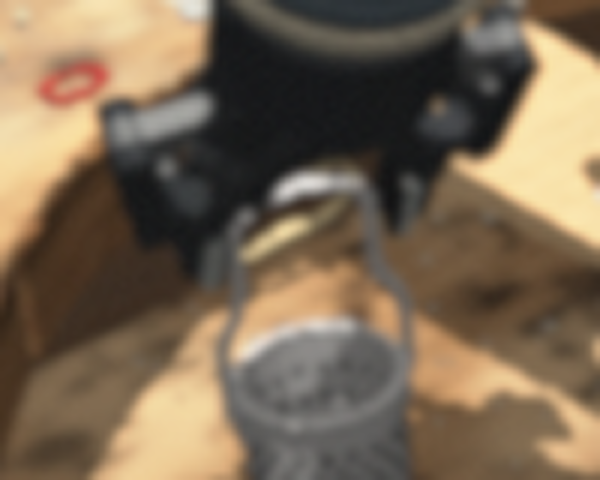

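View pics/top_g.png

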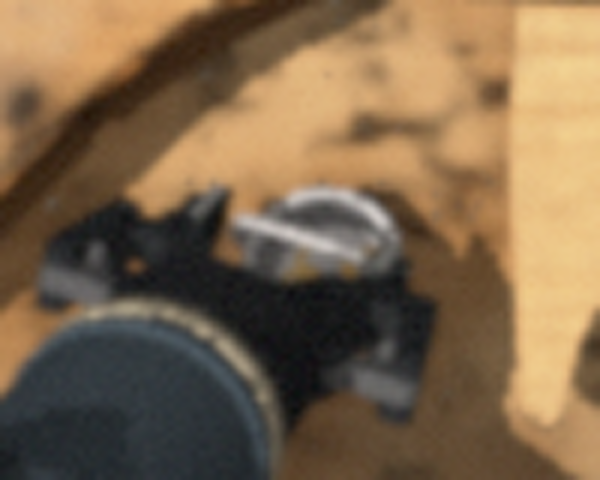

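arm_command:
  deltas:
    - [0.68,0.1,-0.1,-0.2,0,0,0]
    - [0.64,0,0,0,0,0,0]
    - [0.5,0,0,0,0,0,0]
    - [0.3,0,0,0,0,0,0]
    - [0.3,0,0,0,0,0,0]

```text
clock: 11.35
tcp_pos: [0.5603, 0.0993, 0.104]
ee_rot: [0.162, 1.036, -0.277]
force: [-1.4, -1.0, 5.6]
grip_width: 0.58
```

```bash
python3 st.py;python3 look.py hh .555 .10 .11
```

```text
t 11.35 q [-0.6462  0.5099  0.2245  2.3014  1.7541  0.2543 -0.9174] p [0.5603 0.0993 0.104 ] yaw -0.303 pitch 59.8 roll 0.004 F [-1.3859 -1.0019  5.6177] g 0.5799186545192995
scene crop origin 200 166
top crop origin 222 139
```

View pics/scene_hh.png

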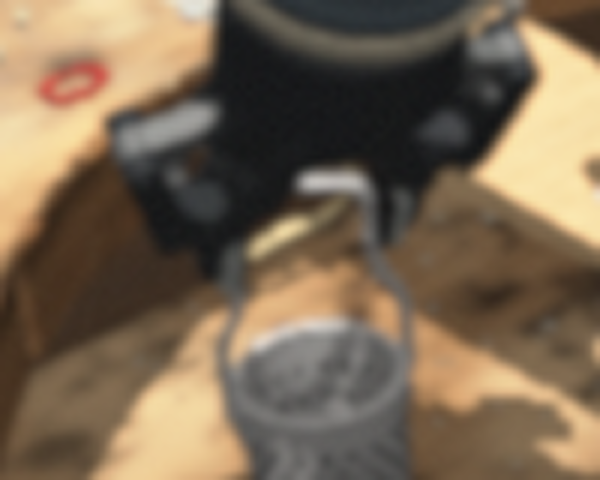

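arm_command:
  deltas:
    - [0.3,-0.3,0,0.2,0,0,0]
    - [0.3,-0.6,0,0.35,0,0,0]
    - [0.3,-0.9,0,0.5,0,0,0]
    - [0.3,-0.9,0,0.5,0,0,0]
    - [0.3,0,0,0,0,0,0]

```text
clock: 11.95
tcp_pos: [0.5599, 0.0995, 0.1354]
ee_rot: [0.163, 1.036, -0.277]
force: [-0.9, 0.5, -2.4]
grip_width: 0.585
```

```bash
python3 st.py;python3 look.py i .555 .10 .11
```

```text
t 11.95 q [-0.7204  0.4532  0.3234  2.2747  1.3827  0.2164 -0.5278] p [0.5599 0.0995 0.1354] yaw -0.302 pitch 59.9 roll 0.006 F [-0.9448  0.4511 -2.3742] g 0.5846970782746032
scene crop origin 200 166
top crop origin 222 139
```

View pics/scene_i.png

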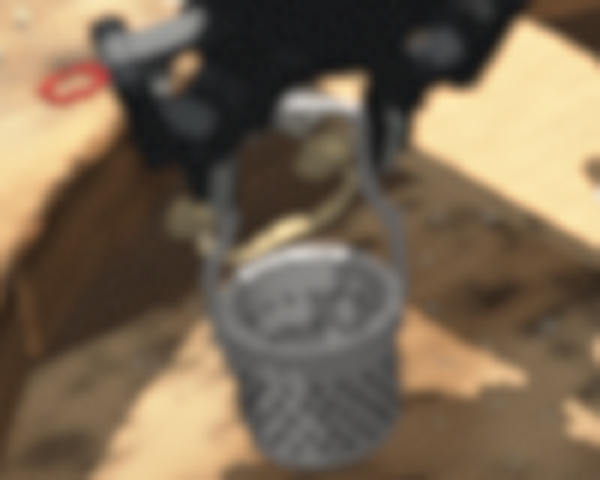

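View pics/top_i.png

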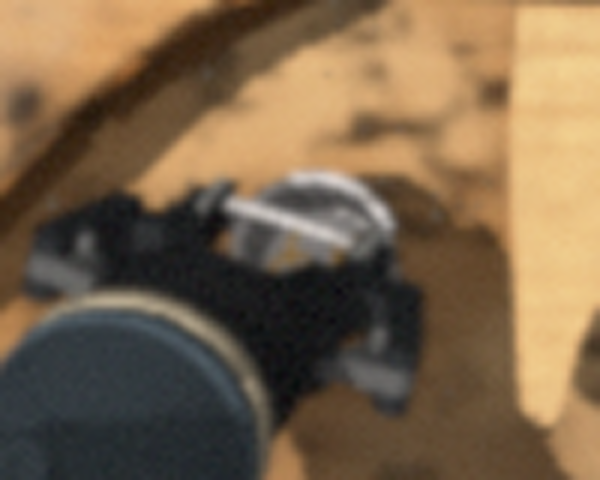

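```bash
cat > crown.py <<'E'
import sys
from plan import *
tag=sys.argv[1];zc=float(sys.argv[2]) # expected crown z
s=arm.observe();t=s['tcp_pos'];M=R.from_rotvec(s['ee_rot']).as_matrix()
yaw=np.arctan2(M[1,0],M[0,0])
f=np.array([np.cos(yaw),np.sin(yaw)]);l=np.array([-f[1],f[0]])
for n in('top','scene'):
    D=np.load(f'{n}_{tag}.npz');C=cloud(n,D['d']);p=D['p'].astype(int)
    br=(p.min(-1)>90)&((p.max(-1)-p.min(-1))<45)
    m=br&(np.hypot(C[...,0]-t[0],C[...,1]-t[1])<.05)&(abs(C[...,2]-zc)<.022)
    P=C[m]
    if len(P)<4: print(n,'few');continue
    F=(P[:,:2]-t[:2])@f;L=(P[:,:2]-t[:2])@l
    k=abs(F-np.median(F))<.01
    print(n,k.sum(),'fwd med %.4f'%np.median(F[k]),'lat %.4f..%.4f'%(L[k].min(),L[k].max()),'z-tcp top %.4f med %.4f'%(np.percentile(P[k,2],95)-t[2],np.median(P[k,2])-t[2]), 'slope',np.polyfit(L[k],F[k],1)[0])
E
python3 crown.py i .165; python3 crown.py hh .134
python3 - <<'E'
from ik import *
np.set_printoptions(precision=2,suppress=True)
d=np.pi/180
q=None
from plan import arm
q=arm.observe()['joint_pos']
for nm,x,y,zb,yaw,p in [('A',.5535,.1013,.14,-.31,60),('B',.53,-.015,.14,-.15,60),('C60',.47,-.115,.14,.0,60),('C65',.47,-.115,.14,.0,65),('C68',.47,-.115,.14,0,68),('D68',.47,-.115,.07,0,68),('D65',.47,-.115,.07,0,65),('D60',.47,-.115,.07,0,60),('E60',.49,-.14,.07,-.05,60),('E65',.49,-.14,.07,-.05,65),('F60',.525,-.14,.07,-.1,60),('G60',.525,-.14,.031,-.1,60),('G65',.525,-.14,.031,-.1,65)]:
    W=rot(yaw,p*d); t=np.array([x,y,zb+.115])+W[:,0]*.013
    e,qq=ik(t,W,q0=q,seeds=15); print(nm,t,'%.3f'%e,qq); q=qq if e<1e-3 else q
E
```

```text
top 73 fwd med -0.0048 lat -0.0316..0.0292 z-tcp top 0.0323 med 0.0273 slope -0.021382422862483763
scene 31 fwd med -0.0073 lat -0.0252..0.0025 z-tcp top 0.0322 med 0.0279 slope -0.05113022511263386
top 65 fwd med -0.0042 lat -0.0319..0.0308 z-tcp top 0.0008 med -0.0037 slope -0.019080174269438213
scene 26 fwd med -0.0063 lat -0.0237..-0.0004 z-tcp top 0.0001 med -0.0037 slope 0.02310640378866155
A [0.56 0.1  0.24] 0.000 [-0.74  0.21  0.38  2.2   0.66  0.41  0.3 ]
B [ 0.54 -0.02  0.24] 0.000 [-0.31  0.12  0.3   2.33  0.26  0.19  1.16]
C60 [ 0.48 -0.12  0.24] 0.000 [-0.39  0.07  0.84  2.39 -0.9   0.35  2.82]
C65 [ 0.48 -0.12  0.24] 0.000 [ 0.78  0.07 -0.43  2.33 -0.36  0.37  2.24]
C68 [ 0.47 -0.12  0.24] 0.000 [ 0.58  0.07 -0.23  2.28 -0.27  0.44  2.15]
D68 [ 0.47 -0.12  0.17] 0.000 [ 1.01  0.29 -0.77  2.39  0.51  0.19  1.38]
D65 [ 0.48 -0.12  0.17] 0.000 [ 1.34  0.49 -1.27  2.41  1.31  0.39  0.58]
D60 [ 0.48 -0.12  0.17] 0.033 [ 1.26  0.39 -1.05  2.46  1.71  0.17  0.24]
E60 [ 0.5  -0.14  0.17] 0.000 [ 1.22  0.41 -0.98  2.42  1.77  0.18  0.17]
E65 [ 0.5  -0.14  0.17] 0.000 [ 0.39  0.25 -0.    2.37 -0.95  0.18  2.82]
F60 [ 0.53 -0.14  0.17] 0.000 [ 1.03  0.4  -0.82  2.36  1.72  0.17  0.13]
G60 [ 0.53 -0.14  0.13] 0.000 [ 0.87  0.46 -0.64  2.39  2.38  0.2  -0.53]
G65 [ 0.53 -0.14  0.13] 0.000 [ 1.23  0.81 -1.39  2.33  1.57  0.77  0.27]
```

```bash
cat > seq.py <<'E'
from plan import *
d=np.pi/180
def T(x,y,zc,yaw,p,t=None):
    """TCP for crown at x,y,zc; grip made at p=60 rel. bail upright"""
    W=rot(yaw,p*d); c=R.from_rotvec([0,(p-60)*d,0]).as_matrix()
    o=np.array([-.0058,0,.0300]); o=c@o   # crown offset in fwd/lat/up, leaning forward with p
    f=np.array([np.cos(yaw),np.sin(yaw),0])
    return np.array([x,y,zc])-f*o[0]-np.array([0,0,o[2]]),W
E
python3 - <<'E'
from seq import *
w=[(*T(.553,.1013,.255,-.31,60),8),(*T(.55,.08,.275,-.29,61),2),(*T(.53,-.015,.278,-.15,63),5)]
plan(w,.3)
E
```

```text
[0.3, -0.99, 0, 0.56, 0, 0, 0],   
[0.3, -0.98, 0, 0.56, 0, 0, -0.001],   
[0.3, -0.99, 0, 0.56, 0, 0, 0],   
[0.3, -0.98, 0, 0.56, 0, 0, -0.001],   
[0.3, -0.99, -0.01, 0.55, 0.001, 0, 0], 

[0.3, -0.98, 0, 0.56, 0, 0.001, -0.001],   
[0.3, -0.99, -0.01, 0.55, 0.001, 0, 0],   
[0.3, -0.98, 0, 0.55, 0, 0.001, -0.001],   
[0.3, -0.79, -1.06, 0.63, -0.009, 0.009, 0.005],   
[0.3, -0.79, -1.05, 0.62, -0.008, 0.008, 0.005], 

[0.3, 0.02, -1.92, 0.15, -0.025, 0.007, 0.013],   
[0.3, -0.01, -1.93, 0.1, -0.025, 0.007, 0.013],   
[0.3, -0.03, -1.93, 0.05, -0.025, 0.007, 0.013],   
[0.3, -0.06, -1.93, 0, -0.024, 0.007, 0.013],   
[0.3, -0.09, -1.93, -0.04, -0.025, 0.007, 0.014], 

end [ 0.5342 -0.0157  0.2477]
```

arm_command:
  deltas:
    - [0.3,-1,0,0.55,0,0,0]
    - [0.3,-1,0,0.55,0,0,0]
    - [0.3,-1,0,0.55,0,0,0]
    - [0.3,-1,0,0.55,0,0,0]
    - [0.3,-1,0,0.55,0,0,0]

```text
clock: 12.55
tcp_pos: [0.5582, 0.0992, 0.1915]
ee_rot: [0.161, 1.037, -0.278]
force: [-0.9, 0.3, -2.6]
grip_width: 0.584
```

arm_command:
  deltas:
    - [0.3,-1,0,0.55,0,0,0]
    - [0.3,-1,0,0.55,0,0,0]
    - [0.3,-1,0,0.55,0,0,0]
    - [0.3,-0.8,-1,0.6,-0.008,0.008,0.005]
    - [0.3,-0.8,-1,0.6,-0.008,0.008,0.005]

```text
clock: 13.05
tcp_pos: [0.5538, 0.0794, 0.2454]
ee_rot: [0.153, 1.054, -0.259]
force: [-0.1, -0.7, -3.5]
grip_width: 0.586
```

```bash
python3 st.py; python3 - <<'E'
from seq import *
w=[(*T(.53,-.015,.278,-.15,63),5),(*T(.48,-.10,.276,0,66),5)]
plan(w,.3)
E
```

```text
t 13.05 q [-0.4705  0.2214  0.0389  2.1449  0.7285  0.4899  0.2469] p [0.5538 0.0794 0.2454] yaw -0.286 pitch 60.8 roll 0.002 F [-0.0599 -0.6672 -3.4871] g 0.5862910297242886
[0.3, 0.04, -1.93, 0.17, -0.024, 0.008, 0.013],   
[0.3, 0.01, -1.94, 0.12, -0.024, 0.007, 0.013],   
[0.3, -0.02, -1.94, 0.07, -0.024, 0.008, 0.013],   
[0.3, -0.04, -1.94, 0.02, -0.025, 0.007, 0.012],   
[0.3, -0.07, -1.94, -0.02, -0.024, 0.008, 0.013], 

[0.3, -0.31, -1.82, -0.7, -0.027, 0.01, 0.013],   
[0.3, -0.33, -1.8, -0.76, -0.027, 0.011, 0.013],   
[0.3, -0.34, -1.78, -0.81, -0.027, 0.01, 0.013],   
[0.3, -0.35, -1.75, -0.86, -0.027, 0.011, 0.013],   
[0.3, -0.37, -1.71, -0.9, -0.028, 0.01, 0.012], 

end [ 0.4827 -0.1     0.2456]
```

arm_command:
  deltas:
    - [0.3,0,-1.9,0.2,-0.024,0.008,0.013]
    - [0.3,0,-1.9,0.1,-0.024,0.008,0.013]
    - [0.3,0,-1.9,0.1,-0.024,0.008,0.013]
    - [0.3,0,-1.9,0,-0.024,0.008,0.013]
    - [0.3,0,-1.9,0,-0.024,0.008,0.013]

```text
clock: 13.55
tcp_pos: [0.5347, -0.0147, 0.2465]
ee_rot: [0.085, 1.1, -0.134]
force: [0.3, -0.9, -2.8]
grip_width: 0.584
```

```bash
python3 st.py; python3 - <<'E'
from seq import *
plan([(*T(.48,-.10,.276,0,66),5)],.3)
from ik import ik
q=arm.observe()['joint_pos']
np.set_printoptions(precision=2,suppress=True)
for yaw in(0,.15,.3):
  for x,y,z in((.48,-.1,.276),(.47,-.115,.206),(.49,-.139,.206)):
    t,W=T(x,y,z,yaw,66); print(yaw,x,ik(t,W,q0=q))
E
```

```text
t 13.55 q [-0.0874  0.1629 -0.0734  2.1956  0.4259  0.3638  0.8953] p [ 0.5347 -0.0147  0.2465] yaw -0.147 pitch 63.2 roll 0.004 F [ 0.3007 -0.8848 -2.8144] g 0.5844310769825111
[0.3, -0.34, -1.84, -0.7, -0.027, 0.01, 0.013],   
[0.3, -0.35, -1.82, -0.75, -0.027, 0.01, 0.013],   
[0.3, -0.37, -1.79, -0.8, -0.028, 0.01, 0.012],   
[0.3, -0.38, -1.77, -0.85, -0.027, 0.01, 0.013],   
[0.3, -0.39, -1.74, -0.91, -0.028, 0.009, 0.012], 

end [ 0.4826 -0.1     0.2456]
0 0.48 (np.float64(3.394873988139992e-09), array([ 1.56,  0.3 , -1.49,  2.3 ,  0.58,  0.45,  1.23]))
0 0.47 (np.float64(3.5949311356976867e-06), array([ 1.15,  0.32, -0.93,  2.41,  0.85,  0.18,  1.05]))
0 0.49 (np.float64(3.5295718289464665e-08), array([ 0.61,  0.25, -0.24,  2.36, -0.6 ,  0.18,  2.53]))
0.15 0.48 (np.float64(5.644443057670658e-09), array([ 0.42,  0.08, -0.04,  2.28, -0.48,  0.46,  2.5 ]))
0.15 0.47 (np.float64(4.4020342926387457e-13), array([ 1.3 ,  0.4 , -1.08,  2.39,  0.77,  0.23,  1.31]))
0.15 0.49 (np.float64(2.9804883182909054e-10), array([ 0.68,  0.27, -0.25,  2.33, -0.7 ,  0.26,  2.82]))
0.3 0.48 (np.float64(1.0393039250893981e-08), array([ 0.66,  0.1 , -0.24,  2.26, -0.52,  0.53,  2.71]))
0.3 0.47 (np.float64(1.0646740850051017e-08), array([ 0.98,  0.28, -0.61,  2.37, -0.47,  0.25,  2.73]))
0.3 0.49 (np.float64(3.3780987680069102e-09), array([ 1.14,  0.36, -0.79,  2.31, -0.1 ,  0.26,  2.39]))
```

arm_command:
  deltas:
    - [0.3,-0.3,-1.8,-0.7,-0.027,0.01,0.013]
    - [0.3,-0.4,-1.8,-0.8,-0.027,0.01,0.013]
    - [0.3,-0.4,-1.8,-0.8,-0.027,0.01,0.013]
    - [0.3,-0.4,-1.8,-0.9,-0.027,0.01,0.013]
    - [0.3,-0.4,-1.7,-0.9,-0.027,0.01,0.013]

```text
clock: 14.05
tcp_pos: [0.4809, -0.0991, 0.2454]
ee_rot: [0.004, 1.154, 0.001]
force: [-0.7, -0.8, -2.4]
grip_width: 0.581
```

```bash
python3 st.py; python3 look.py j .48 -.10 .22; python3 - <<'E'
from seq import *
plan([(*T(.47,-.115,.24,0.05,67),3),(*T(.47,-.117,.206,0.05,67),2)],.3)
E
```

```text
t 14.05 q [ 0.4149  0.1221 -0.29    2.2263 -0.0598  0.3855  1.754 ] p [ 0.4809 -0.0991  0.2454] yaw 0.008 pitch 66.1 roll 0.009 F [-0.6518 -0.7846 -2.3986] g 0.580660456176012
scene crop origin 294 98
top crop origin 316 168
[0.3, 0.98, -0.45, -0.72, -0.018, 0.005, 0.006],   
[0.3, 0.98, -0.44, -0.72, -0.017, 0.005, 0.007],   
[0.3, 0.98, -0.43, -0.73, -0.018, 0.005, 0.006],   
[0.3, 1.56, -0.1, -0.67, 0, 0, 0],   
[0.3, 1.57, -0.1, -0.66, 0, 0, 0], 

end [ 0.4721 -0.1169  0.1755]
```

View pics/scene_j.png

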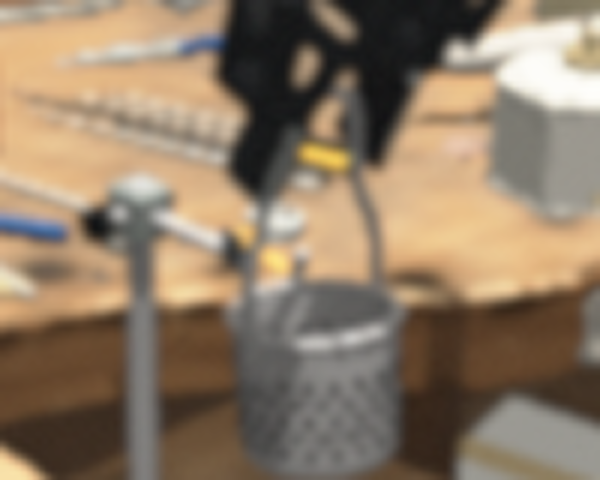

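View pics/top_j.png

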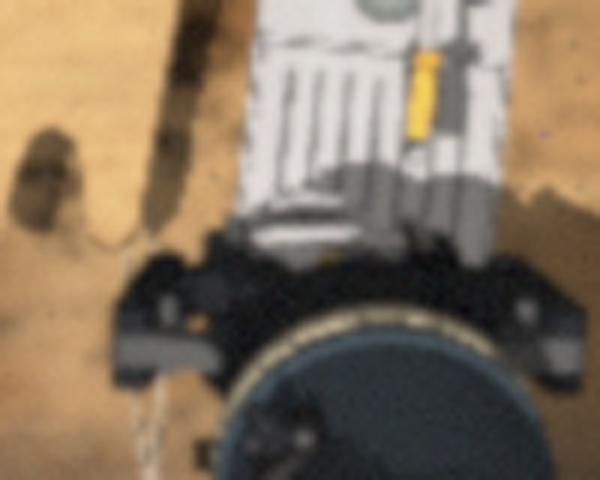

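arm_command:
  deltas:
    - [0.3,1,-0.4,-0.7,-0.018,0.005,0.006]
    - [0.3,1,-0.4,-0.7,-0.018,0.005,0.006]
    - [0.3,1,-0.4,-0.7,-0.018,0.005,0.006]
    - [0.3,1.5,-0.1,-0.7,0,0,0]
    - [0.3,1.5,-0.1,-0.7,0,0,0]

```text
clock: 14.65
tcp_pos: [0.4742, -0.112, 0.1763]
ee_rot: [-0.033, 1.166, 0.048]
force: [0.6, -0.8, -3.1]
grip_width: 0.588
```

```bash
python3 st.py; python3 - <<'E'
from seq import *
ax=np.array([np.cos(yS),np.sin(yS)])
a=S[:2]-ax*.040
plan([(*T(a[0],a[1],.207,0.02,66),5)],.3)
E
```

```text
t 14.65 q [ 0.4646  0.2455 -0.3113  2.3239 -0.0813  0.19    1.8795] p [ 0.4742 -0.112   0.1763] yaw 0.053 pitch 66.8 roll -0.002 F [ 0.5926 -0.8095 -3.0851] g 0.5876914914512622
[0.3, 0.12, -0.51, 0.29, 0.006, -0.003, -0.003],   
[0.3, 0.12, -0.51, 0.3, 0.007, -0.003, -0.003],   
[0.3, 0.13, -0.51, 0.3, 0.006, -0.003, -0.002],   
[0.3, 0.13, -0.5, 0.3, 0.007, -0.003, -0.003],   
[0.3, 0.13, -0.51, 0.31, 0.006, -0.003, -0.002], 

end [ 0.4915 -0.1367  0.1766]
```

arm_command:
  deltas:
    - [0.3,0.1,-0.5,0.3,0.006,-0.003,-0.003]
    - [0.3,0.1,-0.5,0.3,0.006,-0.003,-0.003]
    - [0.3,0.1,-0.5,0.3,0.006,-0.003,-0.003]
    - [0.3,0.1,-0.5,0.3,0.006,-0.003,-0.003]
    - [0.3,0.1,-0.5,0.3,0.006,-0.003,-0.003]

```text
clock: 15.15
tcp_pos: [0.4922, -0.137, 0.1797]
ee_rot: [-0.015, 1.149, 0.017]
force: [0.6, -0.8, -2.2]
grip_width: 0.584
```

```bash
python3 st.py; python3 look.py k .505 -.14 .19; python3 crown.py k .206; python3 - <<'E'
from seq import *
ax=np.array([np.cos(yS),np.sin(yS)])
a=S[:2]-ax*.004
plan([(*T(a[0],a[1],.207,-0.02,65),5)],.3)
E
```

```text
t 15.15 q [ 0.5016  0.267  -0.3056  2.2845 -0.0881  0.1914  1.8985] p [ 0.4922 -0.137   0.1797] yaw 0.014 pitch 65.8 roll -0.008 F [ 0.5866 -0.7917 -2.1624] g 0.5837538338752126
scene crop origin 297 102
top crop origin 335 157
top 68 fwd med -0.0021 lat -0.0227..0.0374 z-tcp top 0.0320 med 0.0279 slope 0.02321484960449105
scene few
[0.3, 0.35, -0.08, 0.63, 0.008, -0.003, -0.003],   
[0.3, 0.35, -0.08, 0.62, 0.008, -0.003, -0.003],   
[0.3, 0.35, -0.07, 0.63, 0.007, -0.003, -0.003],   
[0.3, 0.35, -0.06, 0.62, 0.008, -0.003, -0.003],   
[0.3, 0.35, -0.06, 0.62, 0.007, -0.002, -0.002], 

end [ 0.5279 -0.1406  0.1766]
```

View pics/scene_k.png

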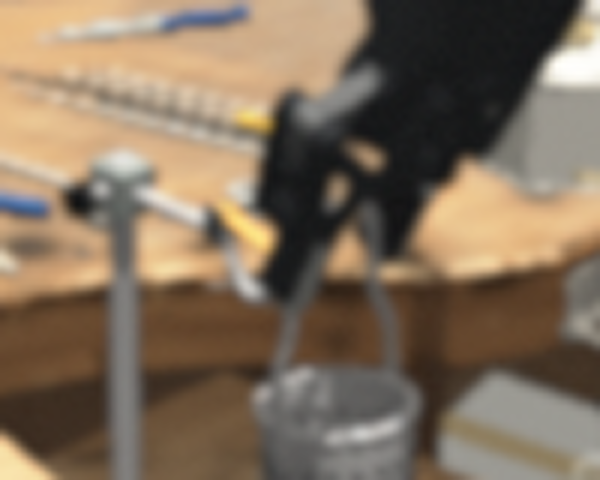

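View pics/top_k.png

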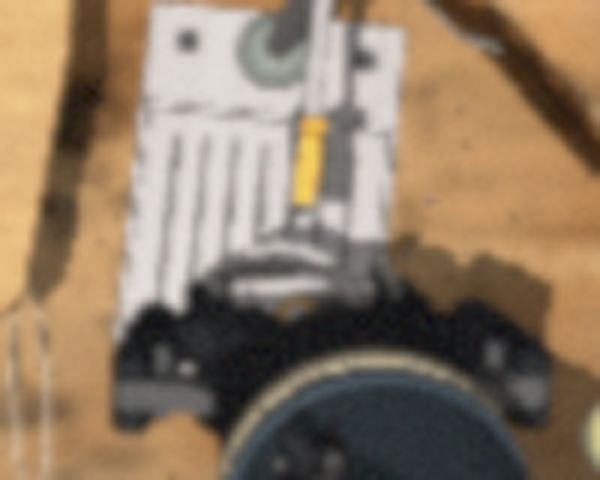

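```bash
python3 - <<'E'
from plan import *
s=arm.observe();t=s['tcp_pos']
D=np.load('top_k.npz');C=cloud('top',D['d']);p=D['p']
m=(abs(C[...,0]-t[0]-.002)<.03)&(abs(C[...,1]-t[1])<.045)&(C[...,2]>.185)&(C[...,2]<.225)
for v in range(196,215):
    us=np.where(m[v])[0]
    print(v,' '.join('%d:%d/%d/%d'%(u,C[v,u,0]*1000,C[v,u,1]*1000,C[v,u,2]*1000) for u in us[::3]))
print(proj('top',[[*T_,z] for T_,z in []]) if 0 else '')
E
```

```text
196 
197 
198 
199 
200 
201 397:498/-163/193
202 369:495/-106/194 396:497/-162/187 399:495/-166/202
203 369:492/-106/201 372:493/-112/198 382:492/-131/208 385:492/-137/209 388:492/-143/209 391:492/-149/206 399:493/-165/203 402:494/-173/190
204 366:491/-100/192 369:490/-105/205 372:489/-111/209 375:490/-117/206 378:490/-123/205 381:490/-129/207 384:489/-135/211 387:490/-141/210 390:490/-147/208 393:490/-153/205 396:491/-159/204 399:490/-164/211 402:491/-172/198
205 366:489/-100/199 369:488/-106/203 372:487/-111/215 375:488/-117/207 378:488/-123/207 381:488/-129/209 384:488/-135/208 387:488/-141/207 390:488/-147/205 393:488/-153/205 396:488/-159/207 399:487/-164/215 402:489/-171/204
206 366:486/-99/207 371:485/-108/217 374:486/-116/201 397:487/-162/198 400:485/-165/220
207 366:483/-99/212 396:486/-161/192
208 366:480/-98/219
209 365:478/-96/224
210 
211 
212 
213 
214
```

arm_command:
  deltas:
    - [0.3,0.3,-0.1,0.6,0.008,-0.003,-0.003]
    - [0.3,0.3,-0.1,0.6,0.008,-0.003,-0.003]
    - [0.3,0.3,-0.1,0.6,0.008,-0.003,-0.003]
    - [0.3,0.3,0,0.6,0.008,-0.003,-0.003]
    - [0.3,0.3,-0.1,0.6,0.008,-0.003,-0.003]

```text
clock: 15.75
tcp_pos: [0.5258, -0.1399, 0.1777]
ee_rot: [0.012, 1.135, -0.018]
force: [-0.7, -0.3, -2.6]
grip_width: 0.585
```

```bash
cat > cr2.py <<'E'
import sys
from plan import *
tag=sys.argv[1]
s=arm.observe();t=s['tcp_pos'];c0=t+[-.003,0,.029]
fS=np.array([np.cos(yS),np.sin(yS)]);lS=np.array([-fS[1],fS[0]])
for n in('top','scene'):
    D=np.load(f'{n}_{tag}.npz');C=cloud(n,D['d'])
    m=(abs(C[...,0]-c0[0])<.012)&(abs(C[...,1]-c0[1])<.022)&(abs(C[...,2]-c0[2])<.014)
    P=C[m]
    if len(P)<3: print(n,'few');continue
    F=(P[:,:2]-S[:2])@fS;L=(P[:,:2]-S[:2])@lS
    print(n,len(P),'rel seat mm: fwd %.1f lat %.1f..%.1f top z %.1f'%(np.median(F)*1e3,L.min()*1e3,L.max()*1e3,(np.percentile(P[:,2],92)-.165)*1e3))
cm=c0-S; print('model crown rel seat mm', (cm[:2]@fS)*1e3,(cm[:2]@lS)*1e3,cm[2]*1e3)
E
python3 st.py; python3 look.py l .525 -.14 .19; python3 cr2.py l
```

```text
t 15.75 q [ 0.4069  0.3036 -0.223   2.2348 -0.0716  0.1818  1.826 ] p [ 0.5258 -0.1399  0.1777] yaw -0.020 pitch 65.0 roll 0.001 F [-0.6742 -0.3142 -2.6123] g 0.5847707110630176
scene crop origin 290 99
top crop origin 335 148
top 49 rel seat mm: fwd -5.4 lat -20.2..22.0 top z 44.2
scene 12 rel seat mm: fwd -8.5 lat -21.5..2.4 top z 39.8
model crown rel seat mm -5.54174785261606 0.435279742411213 41.8174914171183
```

View pics/scene_l.png

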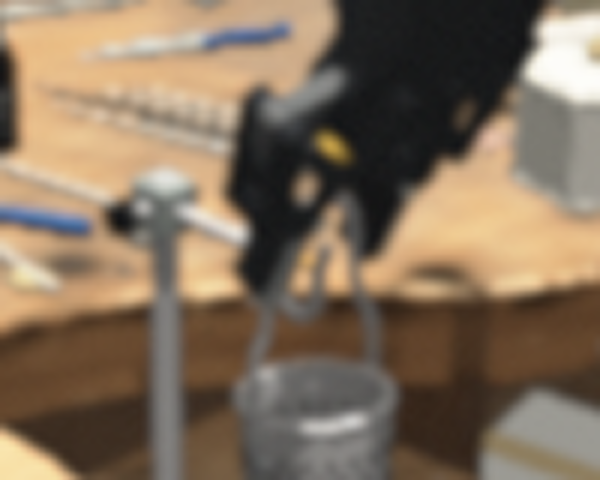

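View pics/top_l.png

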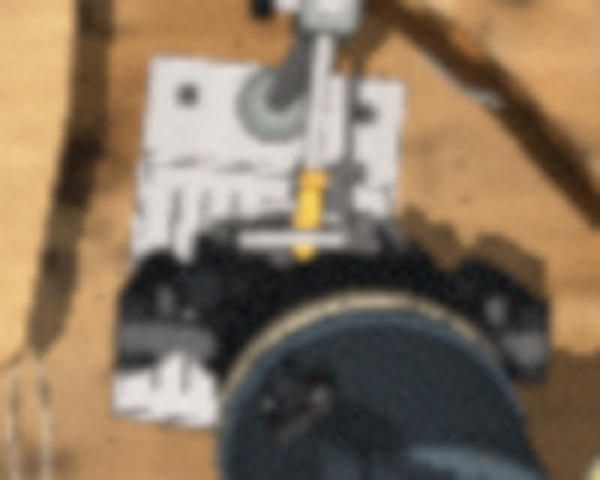

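```bash
python3 - <<'E'
from ik import *
from seq import T
from plan import arm
np.set_printoptions(precision=3,suppress=True)
fS=np.array([np.cos(yS),np.sin(yS)])
a=S[:2]-fS*.004
for p in (65,70):
  for yaw in (-.02,-.1):
    q=arm.observe()['joint_pos'].copy()
    for z in (.04,.03,.02,.01,0):
        t,W=T(a[0],a[1],.1655+z,yaw,p)
        e,q=ik(t,W,q0=q,seeds=1); print(p,yaw,z,'%.4f'%e,q)
E
```

```text
65 -0.02 0.04 0.0000 [ 0.969  0.362 -0.722  2.307  0.66   0.17   1.251]
65 -0.02 0.03 0.0079 [ 0.982  0.394 -0.744  2.312  0.859  0.17   1.061]
65 -0.02 0.02 0.0047 [ 0.985  0.426 -0.756  2.319  1.093  0.172  0.835]
65 -0.02 0.01 0.0075 [ 0.973  0.451 -0.745  2.324  1.264  0.17   0.671]
65 -0.02 0 0.0094 [ 0.961  0.479 -0.737  2.335  1.52   0.175  0.421]
65 -0.1 0.04 0.0000 [ 0.282  0.284  0.066  2.314 -0.8    0.171  2.579]
65 -0.1 0.03 0.0058 [ 0.202  0.309  0.165  2.318 -1.04   0.184  2.819]
65 -0.1 0.02 0.0354 [ 0.223  0.328  0.135  2.317 -1.044  0.17   2.82 ]
65 -0.1 0.01 0.0776 [ 0.234  0.347  0.124  2.31  -1.029  0.17   2.806]
65 -0.1 0 0.1167 [ 0.245  0.366  0.113  2.304 -1.026  0.17   2.805]
70 -0.02 0.04 0.0153 [ 0.588  0.302 -0.292  2.237 -0.045  0.284  1.913]
70 -0.02 0.03 0.0231 [ 0.6    0.323 -0.3    2.242 -0.045  0.265  1.922]
70 -0.02 0.02 0.0532 [ 0.592  0.343 -0.293  2.24  -0.038  0.258  1.919]
70 -0.02 0.01 0.0000 [ 0.584  0.367 -0.286  2.275 -0.037  0.181  1.92 ]
70 -0.02 0 0.0248 [ 0.608  0.391 -0.316  2.275  0.063  0.17   1.825]
70 -0.1 0.04 0.0082 [ 0.495  0.293 -0.202  2.246 -0.051  0.268  1.829]
70 -0.1 0.03 0.0258 [ 0.498  0.313 -0.203  2.248 -0.05   0.254  1.833]
70 -0.1 0.02 0.0579 [ 0.492  0.333 -0.198  2.245 -0.045  0.248  1.83 ]
70 -0.1 0.01 0.0035 [ 0.491  0.358 -0.198  2.28  -0.042  0.17   1.829]
70 -0.1 0 0.0000 [ 0.717  0.411 -0.476  2.286  0.674  0.179  1.133]
```

```bash
cat > refit.py <<'E'
from kin import *
D=data+[eval(l) for l in open('log.txt')]
s_,P_=json.load(open('kin.json'))
P0=np.r_[P_,[0]*8]
def fk2(q,P,s=s_):
    psi,hs,a,ea,b,eb,c,ec,tw,xs,ys,la,lb,lc,tx,ty,o1,o2=P
    M=Rz(psi+s[0]*q[0]);p=np.array([xs,ys,hs])
    M=M@Ry(q[1]+o1);M=M@Rz(s[1]*q[2]);p=p+M@[ea,la,a]
    M=M@Ry(q[3]+o2);p=p+M@[-eb,lb,b];M=M@Rz(s[2]*q[4])
    M=M@Ry(q[5]);p=p+M@[ec,lc,0];M=M@Rz(s[3]*q[6]);p=p+M@[tx,ty,c]
    return p,M@Rz(tw)@np.array([[0,0,-1],[0,1,0],[1,0,0.]])
if __name__=='__main__':
    def f(P):
        r=[]
        for q,x,w in D:
            p,W=fk2(q,P);r+=list(p-np.array(x));r+=list(R.from_matrix(W.T@R.from_rotvec(w).as_matrix()).as_rotvec()*.3)
        return np.r_[r,P[9:]*.003]
    r=least_squares(f,P0,loss='soft_l1',f_scale=.003)
    np.set_printoptions(precision=4,suppress=True)
    print(r.x,np.sort(abs(r.fun))[-6:],np.sqrt((r.fun**2).mean()));json.dump(list(r.x),open('kin2.json','w'))
    from seq import T,S,yS
    from h import arm
    lo=np.array([-2.76,-.34,-1.52,.19,-1.09,.17,-2.82]);hi=np.array([2.76,2.15,1.57,2.46,4.23,1.99,2.82])
    P=r.x;fS=np.array([np.cos(yS),np.sin(yS)]);a=S[:2]-fS*.004
    for pp in (65,68,70,72,75):
      for yaw in(-.02,-.1):
        q=arm.observe()['joint_pos'].copy();out=[]
        for z in (.04,.03,.02,.01,0):
            t,W=T(a[0],a[1],.1655+z,yaw,pp)
            def g(x):
                A,Bm=fk2(x,P);return np.r_[(A-t)*10,R.from_matrix(Bm.T@W).as_rotvec()*3,(x-q)*.003]
            rr=least_squares(g,np.clip(q,lo+1e-3,hi-1e-3),bounds=(lo,hi));q=rr.x
            out.append('%.4f'%np.abs(rr.fun[:6]).max())
        print(pp,yaw,out,q)
E
python3 refit.py
```

```text
[-0.0028  0.2627  0.5869  0.0043  0.3887  0.0019  0.359   0.0021  1.5682
 -0.0008 -0.0016 -0.023  -0.023  -0.0004 -0.0033  0.0018 -0.0024  0.0013] [0.002  0.002  0.0022 0.0022 0.0022 0.0023] 0.0007354033527383458
65 -0.02 ['0.0000', '0.0001', '0.0000', '0.0000', '0.0000'] [ 0.6602  0.4048 -0.5798  2.2855  1.1298  0.17    0.6268]
65 -0.1 ['0.0001', '0.0001', '0.0000', '0.0000', '0.0000'] [ 0.5708  0.3915 -0.4955  2.2942  1.2287  0.17    0.4303]
68 -0.02 ['0.0000', '0.0000', '0.0000', '0.0000', '0.0001'] [ 0.4841  0.3869 -0.3481  2.2392  0.4005  0.17    1.3526]
68 -0.1 ['0.0000', '0.0000', '0.0000', '0.0000', '0.0001'] [ 0.4304  0.3816 -0.3096  2.2469  0.5475  0.17    1.1106]
70 -0.02 ['0.0000', '0.0000', '0.0000', '0.0000', '0.0000'] [ 0.338   0.385  -0.1568  2.2096 -0.0228  0.2089  1.775 ]
70 -0.1 ['0.0000', '0.0000', '0.0000', '0.0000', '0.0000'] [ 0.2588  0.3825 -0.0804  2.216  -0.0087  0.1976  1.6685]
72 -0.02 ['0.0000', '0.0000', '0.0000', '0.0000', '0.0000'] [ 0.323   0.3896 -0.144   2.181  -0.0051  0.2663  1.7536]
72 -0.1 ['0.0000', '0.0000', '0.0000', '0.0000', '0.0000'] [ 0.255   0.3873 -0.0791  2.1868  0.0086  0.2566  1.6494]
75 -0.02 ['0.0000', '0.0000', '0.0000', '0.0000', '0.0000'] [ 0.306   0.3988 -0.132   2.1382  0.0179  0.3507  1.7257]
75 -0.1 ['0.0000', '0.0000', '0.0000', '0.0000', '0.0000'] [ 0.2525  0.3969 -0.0813  2.1431  0.028   0.343   1.6273]
```

```bash
python3 - <<'E'
from seq import *
fS=np.array([np.cos(yS),np.sin(yS)]);a=S[:2]-fS*.004
plan([(*T(a[0],a[1],.165+.039,-.05,70),5),(*T(a[0],a[1],.165+.026,-.05,70),5)],.3)
E
```

```text
[0.3, 0.07, -0.01, -0.06, 0.006, 0.017, -0.002],   
[0.3, 0.07, -0.01, -0.05, 0.005, 0.018, -0.002],   
[0.3, 0.07, -0.02, -0.05, 0.006, 0.017, -0.003],   
[0.3, 0.08, -0.01, -0.05, 0.005, 0.018, -0.002],   
[0.3, 0.07, -0.02, -0.05, 0.006, 0.017, -0.003], 

[0.3, 0.24, 0, -0.09, 0, 0, 0],   
[0.3, 0.25, 0, -0.09, 0, 0, 0],   
[0.3, 0.24, 0, -0.09, 0, 0, 0],   
[0.3, 0.25, 0, -0.09, 0, 0, 0],   
[0.3, 0.24, 0, -0.09, 0, 0, 0], 

end [ 0.5252 -0.1406  0.1605]
```

arm_command:
  deltas:
    - [0.3,0.07,0,-0.05,0.006,0.0175,-0.002]
    - [0.3,0.07,0,-0.05,0.005,0.0175,-0.002]
    - [0.3,0.07,-0.02,-0.05,0.006,0.0175,-0.003]
    - [0.3,0.07,-0.02,-0.05,0.005,0.0175,-0.002]
    - [0.3,0.07,-0.02,-0.05,0.006,0.0175,-0.003]

```text
clock: 16.35
tcp_pos: [0.5242, -0.1408, 0.1736]
ee_rot: [0.031, 1.224, -0.045]
force: [0.3, -0.2, -2.8]
grip_width: 0.583
```

arm_command:
  deltas:
    - [0.3,0.24,0,-0.09,0,0,0]
    - [0.3,0.24,0,-0.09,0,0,0]
    - [0.3,0.24,0,-0.09,0,0,0]
    - [0.3,0.2,0,-0.09,0,0,0]
    - [0.3,0,0,0,0,0,0]

```text
clock: 16.85
tcp_pos: [0.5235, -0.1408, 0.1632]
ee_rot: [0.031, 1.223, -0.045]
force: [0.2, -0.9, -2.8]
grip_width: 0.587
```

```bash
python3 st.py; python3 look.py m .525 -.14 .18; python3 cr2.py m
```

```text
t 16.85 q [ 0.3057  0.3352 -0.122   2.1845 -0.0345  0.2804  1.7485] p [ 0.5235 -0.1408  0.1632] yaw -0.051 pitch 70.1 roll -0.000 F [ 0.1761 -0.9448 -2.753 ] g 0.5871161600336866
scene crop origin 290 103
top crop origin 334 148
top 20 rel seat mm: fwd -5.0 lat -3.6..20.6 top z 27.3
scene 30 rel seat mm: fwd -10.2 lat -22.2..3.9 top z 27.9
model crown rel seat mm -7.9029778164173266 -0.776176712739105 27.636173047080494
```

View pics/scene_m.png

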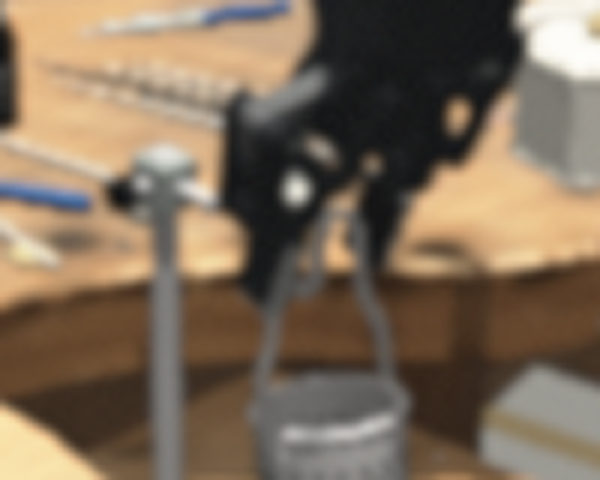

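View pics/top_m.png

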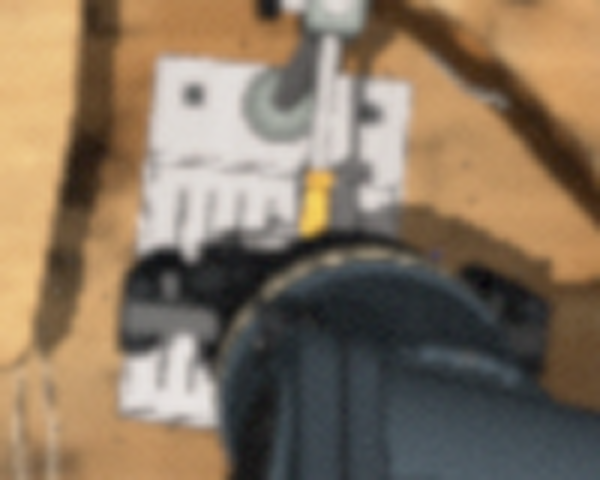

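arm_command:
  deltas:
    - [0.3,0.12,0,0.04,0,0,0]
    - [0.3,0.12,0,0.04,0,0,0]
    - [0.3,0.1,0,-0.03,0,0,0]
    - [0.3,0.1,0,-0.03,0,0,0]
    - [0.3,0,0,0,0,0,0]

```text
clock: 17.45
tcp_pos: [0.5255, -0.1408, 0.1595]
ee_rot: [0.031, 1.223, -0.044]
force: [-0.7, 0.6, -3.2]
grip_width: 0.585
```

```bash
cat > cm.py <<'E'
from seq import *
s=arm.observe();t=s['tcp_pos'];M=R.from_rotvec(s['ee_rot']).as_matrix();yaw=np.arctan2(M[1,0],M[0,0]);p=-np.arcsin(M[2,0])
o=R.from_rotvec([0,p-60*d,0]).as_matrix()@np.array([-.0051,0,.0292])
c=t+np.array([np.cos(yaw)*o[0],np.sin(yaw)*o[0],o[2]])-S
fS=np.array([np.cos(yS),np.sin(yS)]);lS=np.array([-fS[1],fS[0]])
print('crown rel seat mm: fwd %.1f lat %.1f z %.1f'%(c[:2]@fS*1e3,c[:2]@lS*1e3,c[2]*1e3),'F',s['force'],'g %.3f'%s['grip_width'],'q',s['joint_pos'],'t',s['clock'])
E
python3 cm.py
```

```text
crown rel seat mm: fwd -3.2 lat -0.2 z 24.1 F [-0.6574  0.5985 -3.2425] g 0.585 q [ 0.3031  0.3437 -0.1204  2.1854 -0.0332  0.2704  1.7471] t 17.45
```

arm_command:
  deltas:
    - [0.3,0.09,0,-0.035,0,0,0]
    - [0.3,0.09,0,-0.035,0,0,0]
    - [0.3,0.09,0,-0.035,0,0,0]
    - [0.3,0.09,0,-0.035,0,0,0]
    - [0.3,0,0,0,0,0,0]

```text
clock: 17.95
tcp_pos: [0.5259, -0.1409, 0.156]
ee_rot: [0.031, 1.221, -0.045]
force: [-0.1, -0.0, 0.5]
grip_width: 0.585
```

```bash
python3 cm.py
```

```text
crown rel seat mm: fwd -2.7 lat -0.3 z 20.7 F [-0.0572 -0.0219  0.4854] g 0.585 q [ 0.3026  0.3499 -0.1201  2.1898 -0.0325  0.2586  1.7468] t 17.95
```

arm_command:
  deltas:
    - [0.3,0.08,0,-0.06,0,0,0]
    - [0.3,0.08,0,-0.06,0,0,0]
    - [0.3,0.08,0,-0.06,0,0,0]
    - [0.3,0.08,0,-0.05,0,0,0]
    - [0.3,0,0,0,0,0,0]

```text
clock: 18.45
tcp_pos: [0.5241, -0.1408, 0.1518]
ee_rot: [0.031, 1.223, -0.045]
force: [0.9, -0.2, 0.6]
grip_width: 0.584
```

```bash
python3 cm.py
```

```text
crown rel seat mm: fwd -4.5 lat -0.3 z 16.4 F [ 0.8643 -0.1904  0.6029] g 0.584 q [ 0.3029  0.3555 -0.1202  2.1975 -0.032   0.2468  1.747 ] t 18.45
```

arm_command:
  deltas:
    - [0.3,0.1,0,-0.03,0,0,0]
    - [0.3,0.1,0,-0.03,0,0,0]
    - [0.3,0.1,0,-0.03,0,0,0]
    - [0.3,0.1,0,-0.03,0,0,0]
    - [0.3,0,0,0,0,0,0]

```text
clock: 18.95
tcp_pos: [0.5244, -0.1408, 0.1475]
ee_rot: [0.031, 1.223, -0.045]
force: [-0.4, -0.4, 0.8]
grip_width: 0.588
```

```bash
python3 cm.py
```

```text
crown rel seat mm: fwd -4.2 lat -0.3 z 12.2 F [-0.3616 -0.3597  0.7612] g 0.588 q [ 0.302   0.3631 -0.1196  2.202  -0.0311  0.2348  1.7463] t 18.95
```

arm_command:
  deltas:
    - [0.3,0.1,0,-0.03,0,0,0]
    - [0.3,0.1,0,-0.03,0,0,0]
    - [0.3,0.1,0,-0.03,0,0,0]
    - [0.3,0.05,0,-0.02,0,0,0]
    - [0.3,0,0,0,0,0,0]

```text
clock: 19.45
tcp_pos: [0.524, -0.1407, 0.1436]
ee_rot: [0.031, 1.224, -0.044]
force: [-3.1, 0.4, -0.3]
grip_width: 0.586
```

```bash
python3 cm.py
```

```text
crown rel seat mm: fwd -4.5 lat -0.3 z 8.3 F [-3.0628  0.403  -0.3117] g 0.586 q [ 0.3013  0.3698 -0.1191  2.2065 -0.0301  0.2246  1.7457] t 19.45
```

arm_command:
  deltas:
    - [0.3,0.1,0,-0.02,0,0,0]
    - [0.3,0.1,0,-0.02,0,0,0]
    - [0.3,0.1,0,-0.02,0,0,0]
    - [0.3,0,0,0,0,0,0]
    - [0.3,0,0,0,0,0,0]

```text
clock: 19.95
tcp_pos: [0.5256, -0.1408, 0.1411]
ee_rot: [0.031, 1.222, -0.044]
force: [0.4, -0.5, -3.0]
grip_width: 0.584
```

```bash
python3 cm.py; python3 look.py n .525 -.14 .18
```

```text
crown rel seat mm: fwd -3.1 lat -0.2 z 5.8 F [ 0.4431 -0.4645 -2.9524] g 0.584 q [ 0.3004  0.3757 -0.1188  2.2079 -0.0292  0.2154  1.7449] t 19.95
scene crop origin 290 103
top crop origin 334 148
```

View pics/scene_n.png

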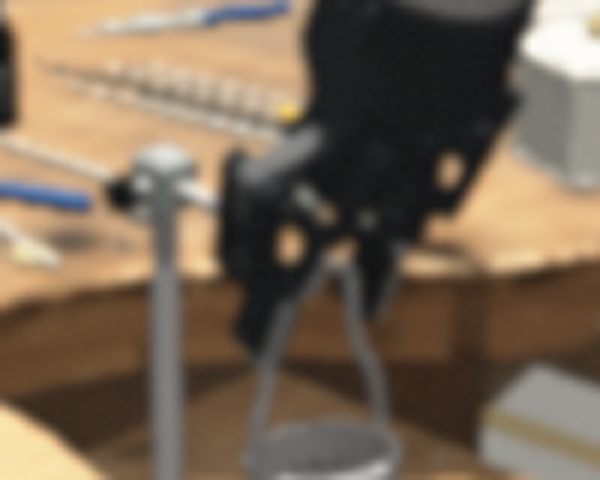

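View pics/top_n.png

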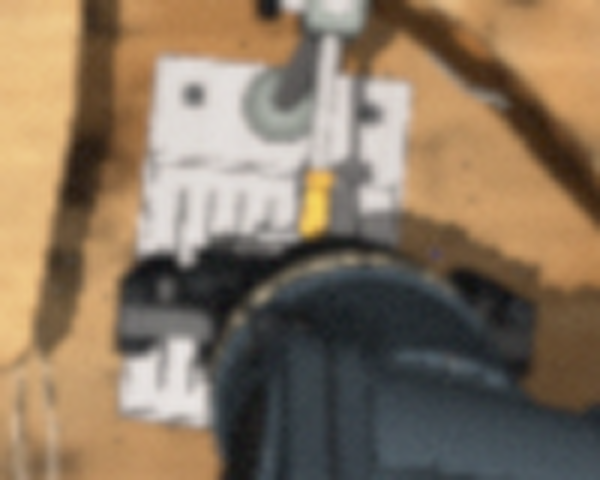

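arm_command:
  deltas:
    - [0.3,-0.14,0,0.05,0,0,0]
    - [0.3,-0.14,0,0.05,0,0,0]
    - [0.3,-0.14,0,0.05,0,0,0]
    - [0.3,-0.14,0,0.05,0,0,0]
    - [0.3,0,0,0,0,0,0]

```text
clock: 20.55
tcp_pos: [0.5254, -0.1409, 0.1474]
ee_rot: [0.031, 1.222, -0.045]
force: [0.9, 0.1, -2.9]
grip_width: 0.584
```

```bash
python3 cm.py
```

```text
crown rel seat mm: fwd -3.3 lat -0.3 z 12.1 F [ 0.8706  0.112  -2.873 ] g 0.584 q [ 0.3017  0.3643 -0.1197  2.201  -0.0301  0.2334  1.7453] t 20.55
```

arm_command:
  deltas:
    - [0.3,-0.1,0,0.035,0,0,0]
    - [0.3,-0.1,0,0.035,0,0,0]
    - [0.3,-0.05,0,0.02,0,0,0]
    - [0.3,-0.05,0,0.02,0,0,0]
    - [0.3,0,0,0,0,0,0]

```text
clock: 21.05
tcp_pos: [0.5248, -0.1408, 0.1498]
ee_rot: [0.031, 1.224, -0.044]
force: [1.9, -0.1, -10.1]
grip_width: 0.586
```

```bash
python3 cm.py
```

```text
crown rel seat mm: fwd -3.8 lat -0.3 z 14.4 F [  1.9371  -0.1215 -10.0861] g 0.586 q [ 0.3023  0.3597 -0.1201  2.1979 -0.0306  0.2429  1.7454] t 21.05
```

arm_command:
  deltas:
    - [0.3,0.25,0,-0.08,0,0,0]
    - [0.3,0.25,0,-0.08,0,0,0]
    - [0.3,0.25,0,-0.06,0,0,0]
    - [0.3,0.2,0,-0.03,0,0,0]
    - [0.3,0,0,0,0,0,0]

```text
clock: 21.55
tcp_pos: [0.5261, -0.1408, 0.1402]
ee_rot: [0.031, 1.223, -0.044]
force: [-0.2, -0.0, -3.3]
grip_width: 0.584
```

```bash
python3 cm.py
```

```text
crown rel seat mm: fwd -2.5 lat -0.2 z 4.8 F [-0.2225 -0.0328 -3.3086] g 0.584 q [ 0.2999  0.378  -0.1185  2.2071 -0.028   0.2145  1.7435] t 21.55
```

arm_command:
  deltas:
    - [0.3,0.11,0,0.02,0,0,0]
    - [0.3,0.11,0,0.02,0,0,0]
    - [0.3,0.1,0,0,0,0,0]
    - [0.3,0.05,0,0,0,0,0]
    - [0.3,0,0,0,0,0,0]

```text
clock: 22.05
tcp_pos: [0.5278, -0.1409, 0.1371]
ee_rot: [0.031, 1.222, -0.044]
force: [0.5, 0.6, -3.1]
grip_width: 0.584
```

```bash
python3 cm.py
```

```text
crown rel seat mm: fwd -0.8 lat -0.1 z 1.7 F [ 0.47    0.6418 -3.0875] g 0.584 q [ 0.298   0.3853 -0.1173  2.2072 -0.0266  0.2068  1.7421] t 22.05
```

Lower until the hook takes the weight.

arm_command:
  deltas:
    - [0.3,0.08,0,-0.02,0,0,0]
    - [0.3,0.06,0,-0.02,0,0,0]
    - [0.3,0.05,0,-0.02,0,0,0]
    - [0.3,0,0,0,0,0,0]
    - [0.3,0,0,0,0,0,0]

```text
clock: 22.55
tcp_pos: [0.528, -0.141, 0.1354]
ee_rot: [0.031, 1.222, -0.045]
force: [-0.5, -0.2, 0.2]
grip_width: 0.586
```

```bash
python3 cm.py
```

```text
crown rel seat mm: fwd -0.6 lat -0.2 z 0.0 F [-0.5009 -0.1997  0.2135] g 0.586 q [ 0.2979  0.3886 -0.1172  2.2092 -0.0257  0.201   1.7412] t 22.55
```

arm_command:
  deltas:
    - [0.59,0,0,0,0,0,0]
    - [0.6,0,0,0,0,0,0]
    - [0.61,0,0,0,0,0,0]
    - [0.62,0,0,0,0,0,0]
    - [0.64,0,0,0,0,0,0]

```text
clock: 23.05
tcp_pos: [0.5281, -0.141, 0.1353]
ee_rot: [0.031, 1.222, -0.045]
force: [0.5, 0.2, -0.3]
grip_width: 0.645
```

arm_command:
  deltas:
    - [0.68,0,0,0,0,0,0]
    - [0.75,0,0,0,0,0,0]
    - [0.85,0,0,0,0,0,0]
    - [1,0,0,0,0,0,0]
    - [1,0,0,0,0,0,0]

```text
clock: 23.55
tcp_pos: [0.5279, -0.141, 0.1352]
ee_rot: [0.031, 1.222, -0.045]
force: [0.8, -0.9, 0.8]
grip_width: 1.003
```

```bash
python3 cm.py; python3 look.py o .525 -.14 .14
```

```text
crown rel seat mm: fwd -0.7 lat -0.1 z -0.2 F [ 0.8214 -0.9269  0.8036] g 1.003 q [ 0.2978  0.3889 -0.1172  2.2093 -0.0257  0.201   1.7413] t 23.55
scene crop origin 290 119
top crop origin 332 151
```

View pics/scene_o.png

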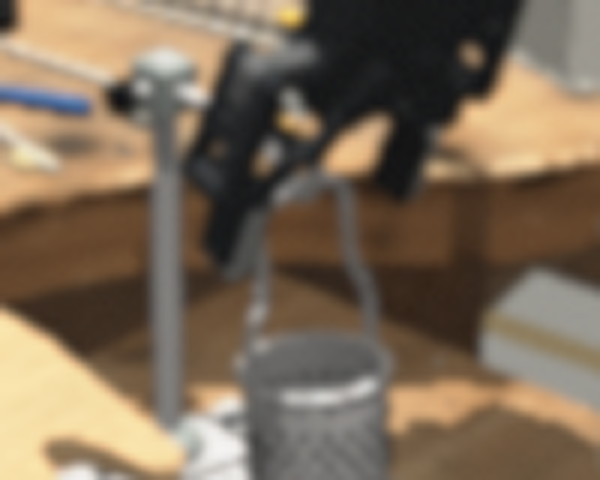

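View pics/top_o.png

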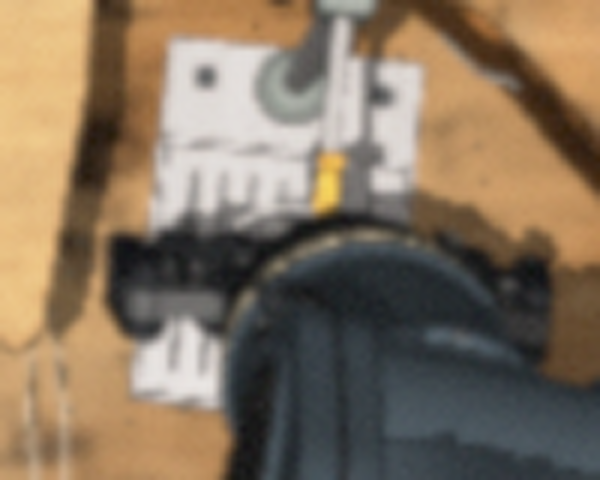

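arm_command:
  deltas:
    - [1,-0.5,0,0,0,0,0]
    - [1,-1,0,0,0,0,0]
    - [1,-1,0,0,0,0,0]
    - [1,-1,0,0,0,0,0]
    - [1,-1,0,0,0,0,0]

```text
clock: 24.15
tcp_pos: [0.5122, -0.1402, 0.1787]
ee_rot: [0.031, 1.222, -0.045]
force: [1.2, 0.6, -0.7]
grip_width: 1.002
```

arm_command:
  deltas:
    - [1,-2,0,0,0,0,0]
    - [1,-2,0,0,0,0,0]
    - [1,-2,0,0,0,0,0]
    - [1,-2,0,0,0,0,0]
    - [1,-2,0,0,0,0,0]

```text
clock: 24.65
tcp_pos: [0.4777, -0.1383, 0.273]
ee_rot: [0.031, 1.222, -0.045]
force: [0.2, -0.6, -0.2]
grip_width: 0.999
```

```bash
python3 st.py; python3 look.py p .525 -.14 .14; python3 -c "
import numpy as np,cv2
for n in('scene','top'):
    cv2.imwrite('pics/%s_pf.png'%n,np.load(n+'_p.npz')['p'][:,:,::-1])"
```

```text
t 24.65 q [ 0.3666  0.1134 -0.1507  2.1104 -0.0735  0.5762  1.7944] p [ 0.4777 -0.1383  0.273 ] yaw -0.052 pitch 70.0 roll -0.001 F [ 0.1514 -0.578  -0.1562] g 0.9987750467157845
scene crop origin 290 119
top crop origin 332 151
```

View pics/scene_p.png

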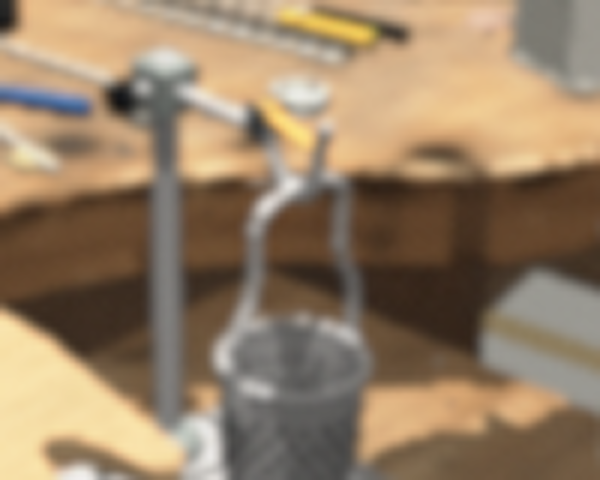

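View pics/top_pf.png

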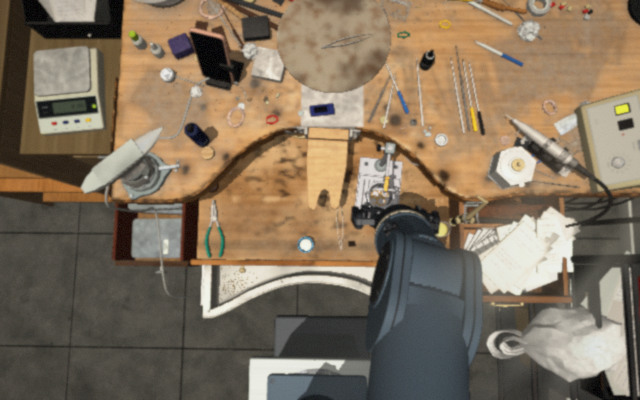

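arm_command:
  deltas:
    - [1,-2,0,0,0,0,0]
    - [1,-2,0,0,0,0,0]
    - [1,0,0,0,0,0,0]
    - [1,0,0,0,0,0,0]
    - [1,0,0,0,0,0,0]

```text
clock: 25.25
tcp_pos: [0.4645, -0.1376, 0.3081]
ee_rot: [0.031, 1.224, -0.044]
force: [-1.0, 0.1, 0.2]
grip_width: 1.0
```

arm_command:
  deltas:
    - [1,0,0,0,0,0,0]
    - [1,0,0,0,0,0,0]
    - [1,0,0,0,0,0,0]
    - [1,0,0,0,0,0,0]
    - [1,0,0,0,0,0,0]

```text
clock: 25.75
tcp_pos: [0.4648, -0.1377, 0.309]
ee_rot: [0.031, 1.222, -0.045]
force: [-0.4, -0.5, 0.2]
grip_width: 1.002
```

arm_command:
  deltas:
    - [1,0,0,0,0,0,0]
    - [1,0,0,0,0,0,0]
    - [1,0,0,0,0,0,0]
    - [1,0,0,0,0,0,0]
    - [1,0,0,0,0,0,0]

```text
clock: 26.25
tcp_pos: [0.4648, -0.1377, 0.3091]
ee_rot: [0.031, 1.222, -0.045]
force: [0.5, 0.3, 0.2]
grip_width: 1.002
```

```bash
python3 st.py; python3 look.py q .525 -.14 .14; python3 - <<'E'
from plan import *
for tag in 'pq':
  for n in('top','scene'):
    D=np.load(f'{n}_{tag}.npz');C=cloud(n,D['d']);p=D['p'].astype(int)
    y=(p[...,0]>150)&(p[...,2]<.55*p[...,0])&(abs(C[...,0]-.53)<.03)&(abs(C[...,1]+.141)<.015)&(C[...,2]>.16)&(C[...,2]<.21)
    fS=np.array([np.cos(yS),np.sin(yS)]);P=C[y]
    if len(P): F=(P[:,:2]-S[:2])@fS*1e3; print(tag,n,'keeper',len(P),'x %.1f..%.1f'%(F.min(),F.max()),'slope',np.polyfit(F,P[:,2]*1e3-165,1))
    m=(np.hypot(C[...,0]-.53,C[...,1]+.14)<.045)&(C[...,2]>.075)&(C[...,2]<.095)
    P=C[m]; print(' rim',len(P),P.mean(0) if len(P) else '', P.max(0) if len(P) else '')
E
```

```text
t 26.25 q [ 0.3775  0.0537 -0.1469  2.0671 -0.085   0.6802  1.809 ] p [ 0.4648 -0.1377  0.3091] yaw -0.052 pitch 70.0 roll -0.001 F [0.4977 0.3112 0.2368] g 1.0015174323029468
scene crop origin 290 119
top crop origin 332 151
p top keeper 51 x -6.9..19.6 slope [ 0.2717 20.1189]
 rim 147 [ 0.5271 -0.1406  0.086 ] [ 0.5576 -0.1044  0.0939]
p scene keeper 26 x -8.1..19.9 slope [ 0.1539 20.8399]
 rim 243 [ 0.5275 -0.1407  0.0835] [ 0.5582 -0.1033  0.0948]
q top keeper 51 x -6.2..19.9 slope [ 0.3449 19.0254]
 rim 165 [ 0.5243 -0.1397  0.0853] [ 0.5551 -0.1046  0.0911]
q scene keeper 27 x -6.0..18.3 slope [ 0.2093 20.2509]
 rim 255 [ 0.5201 -0.1398  0.0832] [ 0.5525 -0.1033  0.0943]
```

View pics/scene_q.png

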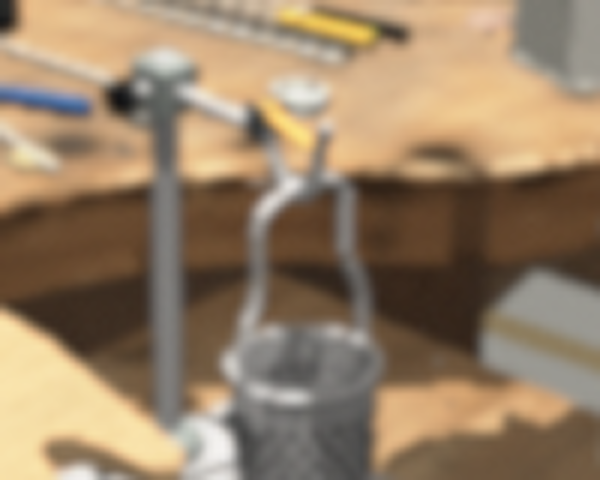

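View pics/top_q.png

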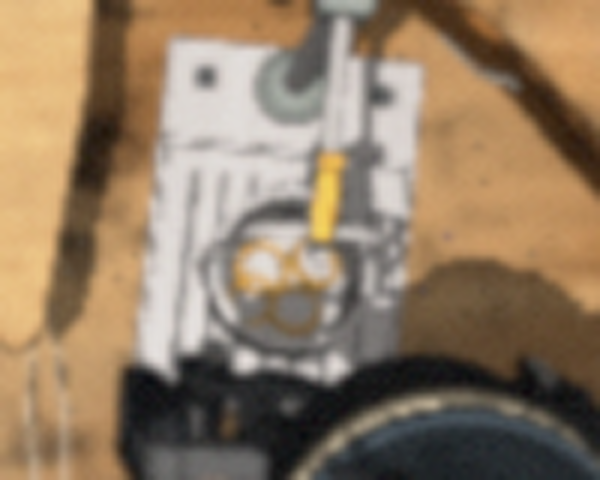

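arm_command:
  deltas:
    - [1,0,0,0,0,0,0]
    - [1,0,0,0,0,0,0]
    - [1,0,0,0,0,0,0]
    - [1,0,0,0,0,0,0]
    - [1,0,0,0,0,0,0]

```text
clock: 26.85
tcp_pos: [0.4648, -0.1377, 0.3091]
ee_rot: [0.031, 1.222, -0.045]
force: [0.5, 0.2, 0.6]
grip_width: 1.002
```

arm_command:
  deltas:
    - [1,0,0,0,0,0,0]
    - [1,0,0,0,0,0,0]
    - [1,0,0,0,0,0,0]
    - [1,0,0,0,0,0,0]
    - [1,0,0,0,0,0,0]

```text
clock: 27.35
tcp_pos: [0.4648, -0.1377, 0.3091]
ee_rot: [0.031, 1.222, -0.045]
force: [-0.1, 0.0, 0.4]
grip_width: 1.001
```

arm_command:
  deltas:
    - [1,0,0,0,0,0,0]
    - [1,0,0,0,0,0,0]
    - [1,0,0,0,0,0,0]
    - [1,0,0,0,0,0,0]
    - [1,0,0,0,0,0,0]

```text
clock: 27.85
tcp_pos: [0.4648, -0.1377, 0.309]
ee_rot: [0.031, 1.222, -0.045]
force: [0.3, 0.3, 0.4]
grip_width: 1.001
```

arm_command:
  deltas:
    - [1,0,0,0,0,0,0]
    - [1,0,0,0,0,0,0]
    - [1,0,0,0,0,0,0]
    - [1,0,0,0,0,0,0]
    - [1,0,0,0,0,0,0]

```text
clock: 28.35
tcp_pos: [0.4648, -0.1377, 0.309]
ee_rot: [0.031, 1.222, -0.045]
force: [-0.1, 0.0, 0.8]
grip_width: 1.003
```

```bash
python3 look.py r .525 -.14 .14; python3 - <<'E'
from plan import *
for n in('top','scene'):
    D=np.load(f'{n}_r.npz');C=cloud(n,D['d'])
    m=(np.hypot(C[...,0]-.53,C[...,1]+.14)<.045)&(C[...,2]>.075)&(C[...,2]<.095)
    print(n,C[m].mean(0))
    E0=np.load(n+'0.npz');C0=cloud(n,E0['d'])
    diff=(np.abs(C-C0)[...,2]>.02)
    print({k:(round(float(np.abs(D['p'].astype(int)-E0['p'])[v-4:v+4,u-4:u+4].mean()),1)) for k,(u,v) in (dict(cap=(305,243),pl=(214,230),tw=(340,225)) if n=='top' else dict(cap=(323,260),pl=(235,320),tw=(335,230),jar=(397,190),reel=(188,282))).items()})
E
```

```text
scene crop origin 290 119
top crop origin 332 151
top [ 0.525  -0.1405  0.0859]
{'cap': 8.6, 'pl': 8.4, 'tw': 8.2}
scene [ 0.524  -0.1406  0.0829]
{'cap': 1.9, 'pl': 2.6, 'tw': 2.7, 'jar': 2.8, 'reel': 1.6}
```

View pics/scene_r.png

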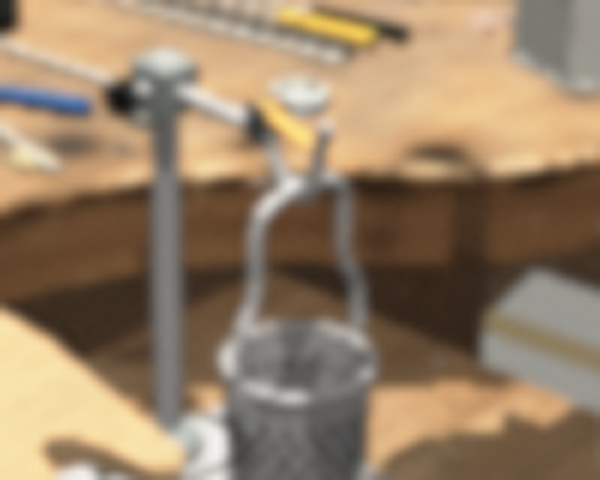

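The basket hangs level with the wire in the hook's bottom and the keeper shut above it. It is nearly still, and the other things look unchanged.

```bash
python3 -c "
from bench import workorder
print(workorder.finish_job())"
```

```text
the job is handed in; nothing more can be done
None
```

The basket is hanging by its bail in the snap hook with the keeper shut above the wire, and I handed the job in at about 28 s.

- **Raising the bail:** I pushed it upright with closed fingers while the basket stood on the board. It measured about 89°, and the basket turned only about 2°.
- **Carrying and hanging:** I gripped the two side wires, carried the basket over the bench pin and came in from the front. Pressing the wire past the keeper took about 4 N, then the force dropped back to the basket's own weight.
- **Tug:** I pulled up about 7 N beyond the weight. The wire stopped about 14 mm above the seat, against the keeper, so it holds. I then lowered it until the hook took the weight, opened the fingers and backed off.
- **Tilt:** the arm's reach forced the bail to lean about 10° during the hanging, so the basket may have tipped by up to about that much.

**Last checks:** after letting go, the keeper measured at its shut slope. About 2 s later the basket hung over the tray with the rim near 86 mm and swung only a few mm. Spot comparisons of the cap, pliers, tweezers, jar and reel with the first pictures showed no sign of movement. The top camera showed a general brightness change of about 8 levels over the cap, pliers and tweezers, the only ones I compared there. I took this for the arm's shadow and lighting, because the scene camera showed under 3 there.

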